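Press the caddy lid open, tip the creamers into the bowl

ROBOT

A 6-joint arm with a two-finger parallel gripper is mounted at the origin on the work surface. World frame = base frame: x ahead of the robot, y to its left, z up, the work surface at z = 0. Lengths are in m, angles in rad, forces in N, time in s.
With the tool pointing down it reaches from about 0.225 to 0.875 m from the base axis. Payload 3.4 kg.
Tool frame: the origin (TCP) lies between the finger pads; the fingertips stand 19 mm ahead of it and the grasp point (between the pads) is the TCP (manip.tip_reach is the distance from the TCP to the fingertips, in m); z points along the fingers, x is the direction in which the jaws open and shut, and the axes are right-handed (so a half turn about z gives the same grasp; the last joint's range is limited). The gripper opens to 85 mm and grips with 20 to 120 N. Pads are 22 mm wide; open, the fingers measure 114 mm over their backs; the gripper's body (76 mm by 85 mm) begins 54 mm behind the grasp point. The pads swing forward as they close: fully open they stand 13 mm farther back than shut.
Start: joints at [-1.351, 0.276, 1.505, -0, 1.361, -0.121], TCP at [0.192, -0.542, 0.25] pointing down, gripper open.
Joint ranges: [-2.89, 2.89], [-0.75, 2.08], [0.22, 2.7], [-1.18, 4.32], [0.11, 2.71], [-2.7, 2.7]. Speed limits (rad/s): [2.57, 2.57, 3.14, 3.14, 3.14, 3.14].

INTERFACE

Orientations are given as a unit quaternion [w, x, y, z].
In Python, from rig import manip gives the robot as it stands.
- The arm moves only by the tool send_rows, never from a script. Its arguments are lists of equal length, an entry for each row: "delta_pos": the shift along the tool's x, y, z normalised to -1 to 1, where 1 is 40 cm, a list of three; "angular": the turn, a rotation vector about the tool's x, y, z normalised to -1 to 1, where 1 is 0.08 rad, a list of three. A call has 1 to 5 rows; each row shifts and turns the commanded pose from where the row before left it, along the tool's axes as they then stand; what a row does not reach is not made up. A row lasts 1/12 s, in which the tool goes at most 41.7 mm and 7.16 degrees, less where a joint would pass 70% of its speed; a pose out of reach is approached as far as the arm can. A call with a number of a shift or a turn outside -1 to 1 is refused whole. A call with a gripper value outside its range is refused whole. "hand" is the finger opening in mm, from 0 to 85.4, set as the call begins (left out, the last holds). The fingers move at their own pace and stop on an object; "squeeze" is the grip in N (left out, the last holds). Time passes only in rows, so rows that do not move let the fingers close. It gives the time, the measured TCP pose, the force and the opening at its end, in the units of the state.
- manip.get_state(): the state, without advancing time (a new reading comes with each control period).
- manip.get_image(name): name is "side" or "top" or "wrist"; returns the picture (400x640x3 uint8, blue, green, red); there is no depth.
- manip.calibration(name): a dict with "fx", "fy", "cx", "cy" (pixels), "k1" (the pictures are not rectified: a ray, as slopes to the right and down, at radius r is drawn at 1 + k1 r^2 times it, then the intrinsics apply), "camera_from_world" (4x4, takes a point from world to camera coordinates). Camera axes: x right, y up, looking along -z (the intrinsics and any distortion apply to the point x, -y, -z); pixel columns grow to the right and rows downward; lengths in m; the calibration is good to about 2 mm. A picture is of the moment at which its call begins: read the wrist's pose just before it. calibration takes no time and is no camera call; for the wrist camera it gives the pose at the moment of the call.
- manip.sign_off(): hands the job in, once; it reports no verdict.
The state is a dict: "clock": time; "qpos": joint angles; "qd": joint speeds; "effort": joint torques, N m; "position": TCP position; "ee_rot": TCP orientation; "contact_force": force on the tool from outside, world axes, zero at the start; "moment": the same for the moment, N m; "width": finger opening in m.
Only numpy, scipy, OpenCV 4.12 (cv2) and the standard library are available. Lean on these libraries where they do the work, as an engineer would, in place of code of your own. Each camera call takes 0.05 s, during which the arm holds its last target.

TASK

Press the caddy's steel touch-latch lid at its red spot until it clicks, keep hold of it as it springs so that it rises gently instead of flying open, and leave it fully open. Lift the cream bin with the red handle straight up out of the caddy, tip it over the orange bowl so that all three creamer tubs land in the bowl, then stand the empty bin upright on the middle of the blue-grey wash mat and let go. Leave the other bin and everything else on the counter where it is.

Things in the scene. Friction and masses are not known exactly. Their poses are not given: they have to be found in the camera images.
- caddy: Fixed aluminium caddy, 104 mm deep (x), 246 wide (y), outer walls 100 high, red stripe on its near face. Origin: centre of its underside; +x points away from the robot (turned a little), z up. Floor 6 mm thick; two bays 84 (x) by 114 (y) mm centred at y = -60 and +60, parted by a wall 49 mm high. A steel lid covers both.
- caddy_lid (a joint): Lid angle, rad: 0 shut and latched, -0.06 pressed in to its stop (6 mm at the free edge), 1.7 fully open (just past upright, leaning away from the robot). Touch latch: pressed to the stop (about 8 to 10 N at the spot) it clicks at about -0.03 and stays unlatched. Once let go, a spring throws the lid up at over 8 rad/s unless held back; from about 1.4 rad it goes gently to 1.7 by itself and stays.
- lid_spot (a point): Centre of the red spot, 26 mm across, on the lid's top face, mid-width, 90 mm from the hinge axis, 14 from the free edge. Moves with the lid. Shut, it is 112 mm above the counter. Lid plate 6 mm thick, 246 wide, no handle. The spring lifts with 3 to 4 N here at first, fading as it opens: a fingertip kept on the top face and drawn back along the arc lets it rise slowly.
- lid_hinge (a point): Middle of the lid's hinge axis, along the caddy's y at its far (+x) top edge, 106 mm above the counter, level with the underside of the shut lid. The free edge is on the robot's side, 104 mm away; it rises and swings away from the robot. Axes as the caddy's.
- bin_mid (a point): Centre (18 mm up) of the cream bin with RED handle, loose, 160 g, holding the tubs, in either bay, 2 mm play all round, axes as the caddy's, z out of the open top. 80 mm (x) by 110 (y), walls 36 high, 3 thick; the -y wall slopes out (60 degrees off upright) as pouring lip, edge at y = -52, z = +18 mm from here. Smooth: tubs slide at 8 degrees of slope, so tip it 45 to 60 degrees, lip down.
- bin_bar (a point): Centre of the bin's red rubber-covered handle bar, 84 mm above the bin's underside: 66 mm above and 8 mm in the bin's +y from bin_mid. Bar 80 mm long along x, 12 mm thick (y), 16 mm high, spanning the open top; pinch it across y. Axes as bin_mid.
- stirrer_mid (a point): Centre (half-way up) of the grey insert bin with the TEAL handle, full of stirrers, in the other bay; same shape. Bystander.
- tub1_mid (a point): Centre of a sealed creamer tub, white with a foil top, 26 mm across, 18 mm tall, 15 g, loose in the cream bin.
- tub2_mid (a point): Centre of a sealed creamer tub, white with a foil top, 26 mm across, 18 mm tall, 15 g, loose in the cream bin.
- tub3_mid (a point): Centre of a sealed creamer tub, white with a foil top, 26 mm across, 18 mm tall, 15 g, loose in the cream bin.
- bowl: Orange melamine bowl, loose, 250 g, 160 mm across the rim, 60 mm tall. Origin: centre of its underside.
- mat: Dark blue-grey square wash mat, fixed, 160 mm square, 4 mm thick. Origin: centre of its underside. It and the bowl may have changed places.
- toothpicks: Bystander: pewter-coloured toothpick dispenser, 60 mm across, 88 mm tall. Origin: centre of its underside.
- straw_jar: Bystander: glass straw jar with chrome lid, 90 mm across, 165 mm tall. Origin: centre of its underside.
- sugar_pourer: Bystander: clear sugar pourer with steel spout, 72 mm across, 137 mm tall. Origin: centre of its underside.
- salt: Bystander: small glass salt shaker with steel cap, 42 mm across, 67 mm tall. Origin: centre of its underside.
- mug: Bystander: white mug, 80 mm across, 92 mm tall, with a handle. Origin: centre of its underside.
- sauce: Bystander: red sauce bottle, 58 mm across, 180 mm tall. Origin: centre of its underside.
Mind the look-alikes: they are no part of the job. What is shaped like the mat but purple is not meant. What is shaped like the bowl but pink is not meant.

How it is judged:
By the outcome, as a careful person would: the job done as asked, in the order asked, and still so for the second after the job is handed in, with the robot touching nothing.
It also fails if it takes over 59 s, if anything falls off the work surface, if the arm or the gripper's body presses on something with over 40 N, if the wrist force passes 120 N, or if a joint passes its speed limit or range.

## Working session

There is one attempt and no reset: what is moved stays moved. The work goes in short steps, Python scripts to look and compute and a tool call to move; the robot and the scene stay as the last step left them, time stands still between calls to the robot, and variables do not carry over. Pictures are saved under pics/ and viewed, and the job is handed in when it is done.

Besides the shell and the picture viewer there is one more tool, called after "Request:" as name(argument=value, ...), one argument or row to a line, values as JSON. send_rows: Moves the arm, as the interface text tells. Scaled input: -1 to 1 covers 40 cm each way for a shift and 0.08 rad each way for a turn. Its arguments: {"type":"object","properties":{"delta_pos":{"type":"array","items":{"type":"array","items":{"type":"number"}}},"angular":{"type":"array","items":{"type":"array","items":{"type":"number"}}},"hand":{"type":"number"},"squeeze":{"type":"number"}},"required":["delta_pos","angular"]}

```bash
ls; mkdir -p pics; python3 - <<'E'
from rig import manip
import cv2,json
s=manip.get_state();print(s)
for n in("side","top","wrist"):
    c=manip.calibration(n);print(n,c)
    cv2.imwrite(f"pics/{n}0.png",manip.get_image(n))
E
```

```text
pics
{'clock': 0.0, 'qpos': array([-1.35096383e+00,  2.76607510e-01,  1.50614533e+00,  7.75642463e-06,
        1.36074956e+00, -1.21001602e-01]), 'qd': array([ 1.79194098e-03, -6.58279477e-05,  5.69366386e-04, -2.28241794e-03,
        4.38895764e-04, -1.00826249e-03]), 'effort': array([-8.88516497e-04, -4.16780126e+01, -2.45808023e+01, -2.24753830e-04,
        1.09856244e-02, -1.82790836e-05]), 'position': array([ 0.1920905 , -0.54141838,  0.24942772]), 'ee_rot': array([-6.43830934e-04,  8.16783503e-01, -5.76943496e-01, -7.05177573e-04]), 'contact_force': array([0.4143198 , 0.47345597, 0.403434  ]), 'moment': array([-0.00983793, -0.00358367,  0.05604251]), 'width': 0.08566818709171406}
side {'fx': 388.0437791588699, 'fy': 388.0437791588699, 'cx': 317.59845692393554, 'cy': 199.13548127140461, 'k1': 0.022812871546493738, 'camera_from_world': array([[ 0.98375017, -0.17952467, -0.0025495 , -0.5355663 ],
       [ 0.10987596,  0.5907409 ,  0.79934502, -0.17949759],
       [-0.14199606, -0.78663593,  0.60086691, -1.02463307],
       [ 0.        ,  0.        ,  0.        ,  1.        ]])}
top {'fx': 473.1866725724206, 'fy': 473.1866725724206, 'cx': 317.8908459589207, 'cy': 198.50445308739634, 'k1': -0.06466619956939679, 'camera_from_world': array([[-0.01983414, -0.99975497, -0.00982904,  0.05506709],
       [ 0.99389929, -0.02078287,  0.10831559, -0.55819484],
       [-0.10849333, -0.00762073,  0.99406797, -1.69131311],
       [ 0.        ,  0.        ,  0.        ,  1.        ]])}
wrist {'fx': 331.76944550507073, 'fy': 331.76944550507073, 'cx': 322.8132257242092, 'cy': 203.9721211234462, 'k1': -0.030452793131746942, 'camera_from_world': array([[ 0.33383339, -0.94262932, -0.00228652, -0.57307547],
       [ 0.90216593,  0.32020443, -0.28907744,  0.03658106],
       [ 0.27322502,  0.09444088,  0.95730299, -0.37975266],
       [ 0.        ,  0.        ,  0.        ,  1.        ]])}
```

View pics/side0.png

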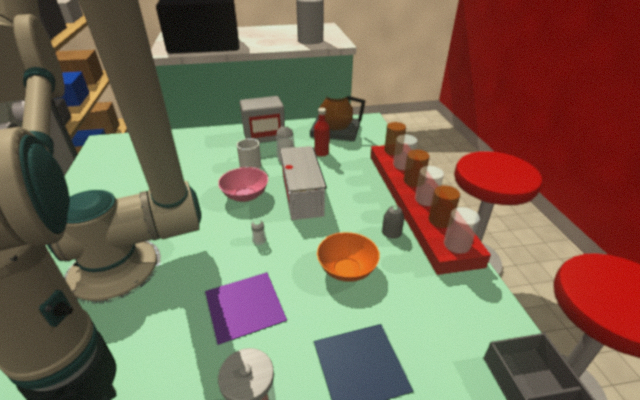

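View pics/top0.png

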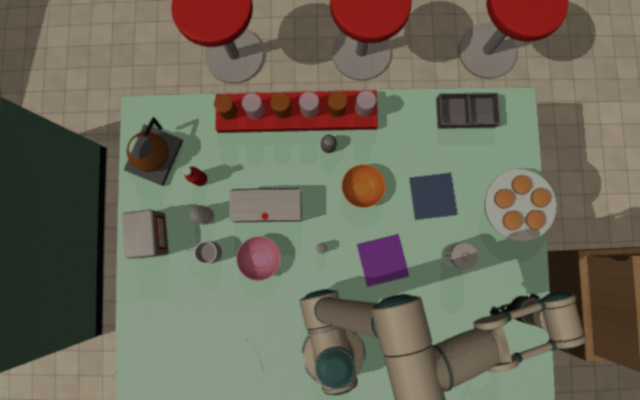

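View pics/wrist0.png

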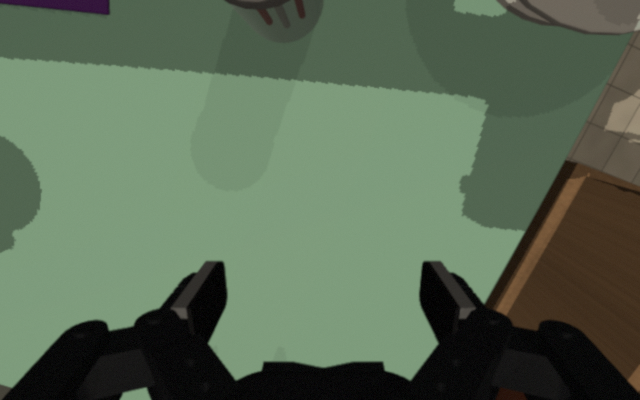

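The side view shows the caddy at about (303,180) with its red spot at (289,167). In the top view:
- **Caddy:** (265,205), with the red spot at (265,216) on the robot's side.
- **Bowl:** orange at (364,186) fits the description. The pink one at (259,258) is a look-alike.
- **Mat:** dark blue-grey at (433,196) fits. The purple one at (383,260) is a look-alike.

Next I'll measure these and confirm with an enlarged crop.

```bash
cat > h.py <<'E'
import numpy as np,cv2
from rig import manip
from scipy.spatial.transform import Rotation as R
def ray(n,uv,c=None):
    c=c or manip.calibration(n);K=np.array([[c['fx'],0,c['cx']],[0,c['fy'],c['cy']],[0,0,1]])
    p=cv2.undistortPoints(np.array([[uv]],float),K,np.array([c['k1'],0,0,0.]))[0,0]
    M=np.array(c['camera_from_world']);Rm=M[:3,:3];o=-Rm.T@M[:3,3]
    d=Rm.T@np.array([p[0],-p[1],-1]);return o,d/np.linalg.norm(d)
def onz(n,uv,z,c=None):
    o,d=ray(n,uv,c);return o+d*(z-o[2])/d[2]
def tri(a,b):
    A=np.zeros((3,3));v=np.zeros(3)
    for o,d in(a,b):
        P=np.eye(3)-np.outer(d,d);A+=P;v+=P@o
    return np.linalg.solve(A,v)
def proj(n,X,c=None):
    c=c or manip.calibration(n);p=(np.array(c['camera_from_world'])@np.append(X,1))[:3]
    x,y=p[0]/-p[2],-p[1]/-p[2];r=1+c['k1']*(x*x+y*y)
    return np.array([c['fx']*x*r+c['cx'],c['fy']*y*r+c['cy']])
def rot(q): return R.from_quat([q[1],q[2],q[3],q[0]])
def st():
    s=manip.get_state();return s['position'],rot(s['ee_rot']),s
E
python3 - <<'E'
from h import *
t=cv2.imread('pics/top0.png');s=cv2.imread('pics/side0.png')
def blobs(im,lo,hi,name,amin=8):
    h=cv2.cvtColor(im,cv2.COLOR_BGR2HSV);m=cv2.inRange(h,np.array(lo),np.array(hi))
    n,l,stt,c=cv2.connectedComponentsWithStats(m)
    return [(stt[i].tolist(),c[i].round(1).tolist(),l==i) for i in range(1,n) if stt[i][4]>=amin]
for im,k in((t,'top'),(s,'side')):
    for nm,lo,hi in(('orange',(6,180,120),(16,255,255)),('red',(0,150,120),(5,255,255)),('blue',(105,50,30),(125,255,120)),('lid',(0,5,110),(25,60,220))):
        for b in blobs(im,lo,hi,nm,12 if nm in('red',) else 400):
            print(k,nm,b[0],b[1])
            if nm in('blue','lid'):
                cn,_=cv2.findContours(b[2].astype(np.uint8),0,2)
                print('  rect',cv2.boxPoints(cv2.minAreaRect(max(cn,key=cv2.contourArea))).round(1).tolist())
a=cv2.resize(t[150:290,180:480],None,fx=2.6,fy=2.6,interpolation=cv2.INTER_CUBIC);cv2.imwrite('pics/crop1.png',a)
a=cv2.resize(s[130:240,210:360],None,fx=4,fy=4,interpolation=cv2.INTER_CUBIC);cv2.imwrite('pics/crop2.png',a)
E
```

```text
top orange [352, 165, 32, 39, 982] [367.1, 184.1]
top red [172, 0, 78, 42, 2623] [209.2, 17.4]
top red [331, 0, 80, 37, 2332] [370.4, 15.3]
top red [491, 0, 77, 36, 2145] [530.3, 14.6]
top red [341, 91, 19, 5, 65] [350.2, 92.4]
top red [257, 93, 19, 7, 77] [265.2, 95.0]
top red [285, 92, 18, 6, 68] [293.6, 94.2]
top red [315, 92, 18, 6, 59] [322.2, 93.4]
top red [227, 94, 19, 7, 79] [236.2, 96.0]
top red [216, 112, 162, 18, 1736] [295.2, 121.8]
top red [262, 213, 6, 7, 30] [264.5, 216.0]
top blue [411, 174, 45, 45, 1643] [432.7, 195.9]
  rect [[409.8999938964844, 178.1999969482422], [449.8999938964844, 172.39999389648438], [455.79998779296875, 213.3000030517578], [415.70001220703125, 219.0]]
top lid [22, 0, 618, 219, 43201] [338.1, 73.8]
  rect [[22.0, 0.0], [639.0, 0.0], [639.0, 218.0], [22.0, 218.0]]
top lid [235, 0, 94, 48, 1703] [269.7, 18.8]
  rect [[227.39999389648438, 5.300000190734863], [324.8999938964844, -14.899999618530273], [333.6000061035156, 27.200000762939453], [236.10000610351562, 47.400001525878906]]
top lid [493, 174, 43, 66, 543] [515.8, 217.9]
  rect [[491.7999877
[... 2795 characters left out ...]
99694824219], [439.5, 100.80000305175781], [440.1000061035156, 109.80000305175781], [364.20001220703125, 115.30000305175781]]
side lid [280, 142, 45, 75, 1688] [301.4, 172.9]
  rect [[277.0, 143.5], [313.3999938964844, 135.60000610351562], [330.0, 211.39999389648438], [293.70001220703125, 219.39999389648438]]
side lid [230, 350, 43, 50, 1012] [255.9, 374.6]
  rect [[228.89999389648438, 398.29998779296875], [237.5, 346.79998779296875], [275.5, 353.1000061035156], [266.8999938964844, 404.6000061035156]]
side lid [579, 367, 29, 33, 452] [592.4, 385.5]
  rect [[575.4000244140625, 374.8999938964844], [587.0999755859375, 366.20001220703125], [610.0, 396.70001220703125], [598.4000244140625, 405.5]]
```

View pics/crop1.png

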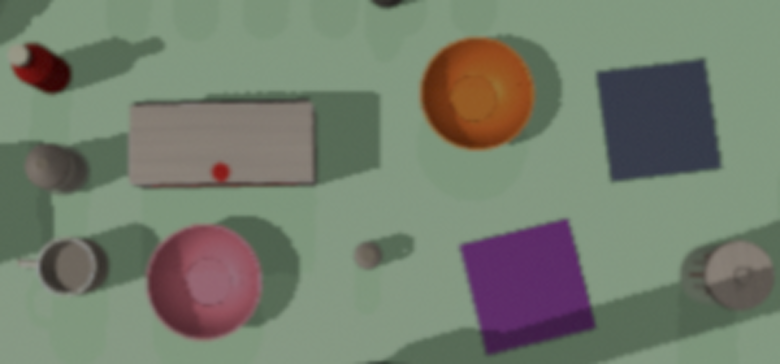

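View pics/crop2.png

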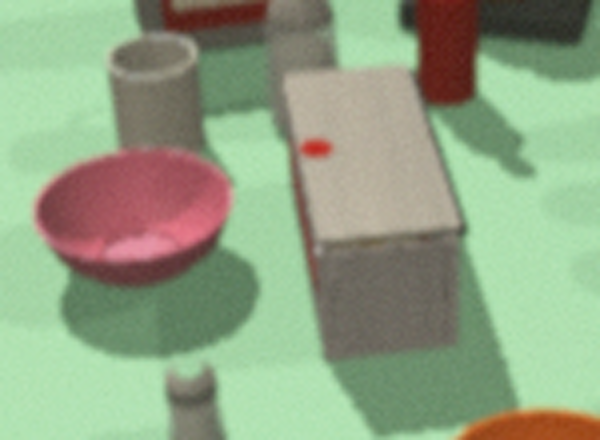

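The crops confirm the picks: the red spot is on the near edge of the steel lid, the orange bowl is at top (364,186), and the blue-grey mat is at top (433,196). Next step is turning these into positions.

```bash
python3 - <<'E'
from h import *
t=cv2.imread('pics/top0.png');s=cv2.imread('pics/side0.png')
print('spot top',onz('top',(264.5,216),.112),'tri',tri(ray('top',(264.5,216)),ray('side',(288.5,166.8))))
h=cv2.cvtColor(t,cv2.COLOR_BGR2HSV)
m=cv2.inRange(h,np.array((0,5,110)),np.array((25,60,230)))|cv2.inRange(h,np.array((0,60,110)),np.array((5,255,255)))
r=np.zeros_like(m);r[186:224,226:304]=m[186:224,226:304]
cn,_=cv2.findContours(r,0,2);c=max(cn,key=cv2.contourArea)
P=np.array([onz('top',p[0].astype(float),.112)[:2] for p in c])
rc=cv2.minAreaRect(P.astype(np.float32)*1000);print('lid',rc,cv2.boxPoints(rc).round())
# far, near edge line fits
pts=c[:,0]
for nm,sel in(('far',0),('near',1)):
    L=[]
    for u in range(236,295):
        col=np.where(r[:,u])[0];L.append(onz('top',(u,col.min() if sel==0 else col.max()),.112)[:2])
    L=np.array(L);k=np.polyfit(L[:,1],L[:,0],1);print(nm,'dx/dy',k[0],'yaw',-np.arctan(k[0]),'x at y',k)
m=cv2.inRange(h,np.array((4,130,60)),np.array((18,255,255)));r[:]=0;r[155:220,330:400]=m[155:220,330:400]
cn,_=cv2.findContours(r,0,2);c=max(cn,key=cv2.contourArea);P=np.array([onz('top',p[0].astype(float),.06)[:2] for p in c])
print('bowl',cv2.minEnclosingCircle(P.astype(np.float32)*1000))
m=cv2.inRange(h,np.array((105,50,30)),np.array((125,255,120)));r[:]=0;r[165:225,400:465]=m[165:225,400:465]
cn,_=cv2.findContours(r,0,2);c=max(cn,key=cv2.contourArea);P=np.array([onz('top',p[0].astype(float),.004)[:2] for p in c])
print('mat',cv2.minAreaRect(P.astype(np.float32)*1000), onz('top',(432.7,195.9),.004))
for nm,uv,z in(('sauce',(195,176),.15),('jar?',(202,214),.1),('mug',(207,252),.09),('pink',(259,258),.06),('salt',(321,247),.06),('pick',(329,144),.08),('straw',(463,256),.16)):print(nm,onz('top',uv,z))
p,Rr,_=st();print(Rr.as_matrix().round(3))
E
```

```text
spot top [0.49331401 0.22891517 0.112     ] tri [0.49385607 0.22873452 0.11327724]
lid ((531.9500122070312, 229.02333068847656), (240.2825927734375, 104.66325378417969), 89.1076431274414) [[478. 110.]
 [582. 108.]
 [586. 348.]
 [481. 350.]]
far dx/dy 0.0037487268933741606 yaw -0.0037487093332942076 x at y [0.00374873 0.58230423]
near dx/dy -0.0005006889132854695 yaw 0.0005006888714463434 x at y [-0.00050069  0.48211561]
bowl ((599.898193359375, -120.98762512207031), 77.99078369140625)
mat ((563.477294921875, -381.774658203125), (151.56455993652344, 150.62991333007812), 5.763613700866699) [ 0.56291411 -0.38137328  0.004     ]
sauce [0.63254364 0.46233814 0.15      ]
jar? [0.50554362 0.44993813 0.1       ]
mug [0.3728783  0.43425147 0.09      ]
pink [0.34856022 0.25607039 0.06      ]
salt [0.38314851 0.03588311 0.06      ]
pick [ 7.49286648e-01 -3.65311005e-04  8.00000000e-02]
straw [ 0.3422125  -0.43710602  0.16      ]
[[ 0.334 -0.942 -0.   ]
 [-0.942 -0.334  0.001]
 [-0.001 -0.    -1.   ]]
```

Request:
send_rows(
  delta_pos=[
    [0, 0, 0],
    [0, 0, 0],
    [0, 0, 0],
    [0, 0, 0],
    [0, 0, 0],
  ],
  angular=[
    [0, 0, 0.85],
    [0, 0, 0.85],
    [0, 0, 0.85],
    [0, 0, 0.85],
    [0, 0, 0.85],
  ],
  hand=0,
  squeeze=30,
)

```text
clock: 0.57
position: [0.1922, -0.5417, 0.2499]
ee_rot: [0.0, -0.706, 0.708, 0.0]
contact_force: [0.0, 0.0, 0.1]
width: 0.0255
```

Request:
send_rows(
  delta_pos=[
    [-0.096, -0.03, 0],
    [-0.096, -0.03, 0],
    [-0.096, -0.03, 0],
    [-0.096, -0.03, 0],
    [-0.096, -0.03, 0],
  ],
  angular=[
    [0, 0, 0],
    [0, 0, 0],
    [0, 0, 0],
    [0, 0, 0],
    [0, 0, 0],
  ],
)

```text
clock: 0.98
position: [0.2521, -0.3479, 0.2499]
ee_rot: [0.0, -0.707, 0.707, 0.0]
contact_force: [1.1, 0.5, 0.6]
width: -0.0002
```

Request:
send_rows(
  delta_pos=[
    [-0.096, -0.03, 0],
    [-0.096, -0.03, 0],
    [-0.096, -0.03, 0],
    [-0.096, -0.03, 0],
    [-0.096, -0.03, 0],
  ],
  angular=[
    [0, 0, 0],
    [0, 0, 0],
    [0, 0, 0],
    [0, 0, 0],
    [0, 0, 0],
  ],
)

```text
clock: 1.4
position: [0.3117, -0.156, 0.2503]
ee_rot: [0.0, -0.707, 0.707, -0.0]
contact_force: [1.1, 0.3, 0.5]
width: -0.0002
```

Request:
send_rows(
  delta_pos=[
    [-0.096, -0.03, 0],
    [-0.096, -0.03, 0],
    [-0.096, -0.03, 0],
    [-0.096, -0.03, 0],
    [-0.096, -0.03, 0],
  ],
  angular=[
    [0, 0, 0],
    [0, 0, 0],
    [0, 0, 0],
    [0, 0, 0],
    [0, 0, 0],
  ],
)

```text
clock: 1.82
position: [0.3716, 0.0362, 0.2504]
ee_rot: [-0.0, 0.707, -0.707, 0.0]
contact_force: [0.9, -1.7, -0.0]
width: -0.0001
```

Request:
send_rows(
  delta_pos=[
    [-0.096, -0.03, 0],
    [-0.096, -0.03, 0],
    [-0.096, -0.03, 0],
    [-0.096, -0.03, 0],
    [-0.096, -0.03, 0],
  ],
  angular=[
    [0, 0, 0],
    [0, 0, 0],
    [0, 0, 0],
    [0, 0, 0],
    [0, 0, 0],
  ],
)

```text
clock: 2.23
position: [0.4314, 0.2284, 0.2501]
ee_rot: [0.0, 0.708, -0.706, 0.0]
contact_force: [1.2, -0.8, 1.0]
width: 0.0001
```

```bash
python3 - <<'E'
from h import *
p,r,s=st();print(p,s['clock'],manip.tip_reach)
c=manip.calibration('wrist');im=manip.get_image('wrist');cv2.imwrite('pics/w1.png',im)
h=cv2.cvtColor(im,cv2.COLOR_BGR2HSV);m=cv2.inRange(h,np.array((0,150,100)),np.array((6,255,255)))
n,l,q,cc=cv2.connectedComponentsWithStats(m)
for i in range(1,n):
    if q[i][4]>60:print(q[i],cc[i],onz('wrist',cc[i],.112,c))
E
```

```text
[0.43140964 0.228418   0.25007391] 2.2333 0.019
[305 101  32  34 848] [320.65448113 117.60613208] [0.49551295 0.2312961  0.112     ]
```

View pics/w1.png

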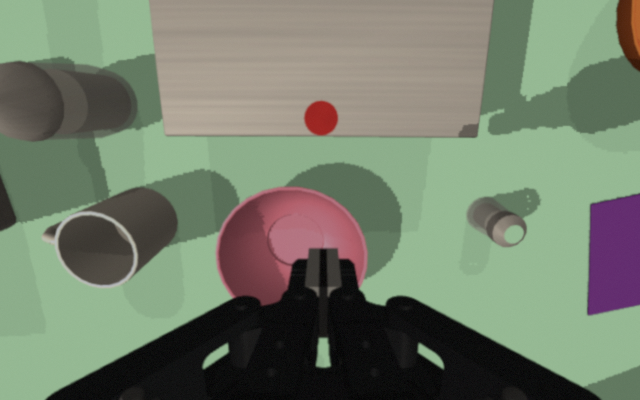

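The wrist view shows the red spot at (321,118) and the lid's near edge running from (163,135) to (477,136). The pink bowl sits below the closed fingers.

```bash
python3 - <<'E'
from h import *
im=cv2.imread('pics/w1.png')
a=onz('wrist',(163.5,135),.109);b=onz('wrist',(477.5,136.5),.109);print(a,b,np.linalg.norm(a-b),'mid',(a+b)/2,'yaw of y axis',np.arctan2(-(a-b)[0],(a-b)[1]))
for row in(40,128):
    print(row)
g=cv2.cvtColor(im,cv2.COLOR_BGR2HSV)[:,:,0].astype(int)
for u in range(180,475,40):
    col=im[115:150,u].astype(int);sat=col[:,1]-col[:,2];v=115+np.where(sat>15)[0][0]
    print(u,v,onz('wrist',(u,v-.5),.109)[:2].round(4))
E
```

```text
[0.48543317 0.36445263 0.109     ] [0.48535514 0.1163324  0.109     ] 0.24812024137372435 mid [0.48539415 0.24039252 0.109     ] yaw of y axis -0.0003144821968914445
40
128
180 136 [0.485  0.3512]
220 136 [0.485  0.3192]
260 136 [0.4851 0.2875]
300 136 [0.4852 0.256 ]
340 137 [0.4845 0.2246]
380 137 [0.4847 0.1932]
420 137 [0.4849 0.1618]
460 137 [0.4852 0.1302]
```

The calibration moved between these two calls because the arm was still settling. I'll re-measure with it at rest.

```bash
python3 - <<'E'
from h import *
manip.get_image('wrist');manip.get_image('wrist')
p,r,s=st();print(p,s['clock'])
c=manip.calibration('wrist');im=manip.get_image('wrist');cv2.imwrite('pics/w2.png',im)
print(st()[0])
h=cv2.cvtColor(im,cv2.COLOR_BGR2HSV);m=cv2.inRange(h,np.array((0,150,100)),np.array((6,255,255)))
n,l,q,cc=cv2.connectedComponentsWithStats(m)
for i in range(1,n):
    if q[i][4]>60:print(q[i],cc[i],onz('wrist',cc[i],.112,c))
t=manip.get_image('top');st1=manip.get_image('side');cv2.imwrite('pics/t2.png',t)
for u in range(180,475,40):
    col=im[115:150,u].astype(int);sat=col[:,1]-col[:,2];v=115+np.where(sat>15)[0][0]
    print(u,v,onz('wrist',(u,v-.5),.109,c)[:2].round(4))
row=im[128,:].astype(int);sat=row[:,1]-row[:,2];w=np.where(sat[100:520]<8)[0]+100;print(w.min(),w.max(),onz('wrist',(w.min(),128),.112,c),onz('wrist',(w.max(),128),.112,c))
E
```

```text
[0.43181327 0.22856294 0.24957054] 2.3833
[0.43115604 0.22680942 0.24956926]
[305 102  33  33 854] [321.18501171 117.99648712] [0.49552248 0.23126298 0.112     ]
180 136 [0.4818 0.3424]
220 136 [0.4818 0.3107]
260 137 [0.4811 0.2792]
300 137 [0.4812 0.2478]
340 137 [0.4814 0.2165]
380 138 [0.4808 0.1851]
420 138 [0.481  0.1536]
460 138 [0.4813 0.1219]
100 478 [0.48802265 0.40372176 0.112     ] [0.48902411 0.10988602 0.112     ]
```

The arm is now at rest and the spot measures about (0.4945, 0.230). The caddy's yaw is near zero, which puts the hinge at about (0.5845, 0.230, 0.106). I'll move to just above the spot.

Request:
send_rows(
  delta_pos=[
    [-0.001, -0.032, 0.0],
    [-0.001, -0.032, 0.06],
    [-0.001, -0.032, 0.07],
    [-0.001, -0.032, 0.07],
    [-0.002, -0.03, 0.065],
  ],
  angular=[
    [0, 0, 0],
    [0, 0, 0],
    [0, 0, 0],
    [0, 0, 0],
    [0, 0, 0],
  ],
)

```text
clock: 2.95
position: [0.4964, 0.227, 0.1435]
ee_rot: [0.001, -0.707, 0.708, -0.001]
contact_force: [-0.5, 0.4, 0.0]
width: -0.0
```

Request:
send_rows(
  delta_pos=[
    [0, 0, 0],
    [0, 0, 0],
  ],
  angular=[
    [0, 0, 0],
    [0, 0, 0],
  ],
)

```text
clock: 3.12
position: [0.4948, 0.2271, 0.1434]
ee_rot: [-0.001, -0.707, 0.708, 0.001]
contact_force: [0.1, 0.3, 0.4]
width: -0.0003
```

```bash
python3 - <<'E'
from h import *
p,r,s=st();print(p,s['clock'],s['contact_force'])
cv2.imwrite('pics/w3.png',manip.get_image('wrist'));print(st()[0])
E
```

```text
[0.49478246 0.22709906 0.14342101] 3.1167 [0.08832192 0.26437348 0.3506254 ]
[0.49517737 0.22769841 0.14486023]
```

View pics/w3.png

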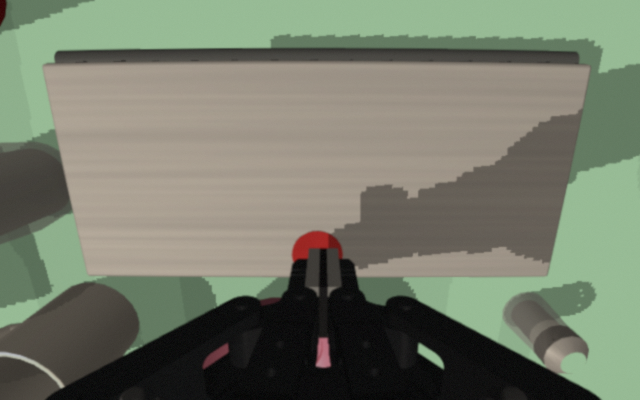

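The fingertips at column 323 are over the red spot, which is centred at about column 317. I'll shift 3 mm in +y and descend.

Request:
send_rows(
  delta_pos=[
    [-0.0075, 0, 0.013],
    [0, 0, 0.01],
    [0, 0, 0.004],
    [0, 0, 0.0025],
    [0, 0, 0.0025],
  ],
  angular=[
    [0, 0, 0],
    [0, 0, 0],
    [0, 0, 0],
    [0, 0, 0],
    [0, 0, 0],
  ],
)

```text
clock: 3.58
position: [0.4946, 0.2318, 0.132]
ee_rot: [-0.0, 0.708, -0.707, 0.0]
contact_force: [0.2, -0.9, -0.7]
width: 0.0002
```

Request:
send_rows(
  delta_pos=[
    [0, 0, 0.0025],
    [0, 0, 0.0025],
    [0, 0, 0.0025],
  ],
  angular=[
    [0, 0, 0],
    [0, 0, 0],
    [0, 0, 0],
  ],
)

```text
clock: 3.83
position: [0.4947, 0.2319, 0.1297]
ee_rot: [-0.0, 0.707, -0.707, 0.0]
contact_force: [-3.5, -0.3, 11.7]
width: -0.0
```

Request:
send_rows(
  delta_pos=[
    [0, 0, 0.0025],
    [0, 0, 0],
  ],
  angular=[
    [0, 0, 0],
    [0, 0, 0],
  ],
)

```text
clock: 4.0
position: [0.4946, 0.2318, 0.1289]
ee_rot: [-0.0, 0.707, -0.707, 0.0]
contact_force: [-3.0, -1.6, 8.5]
width: 0.0002
```

Request:
send_rows(
  delta_pos=[
    [0, 0, 0.0025],
    [0, 0, 0.0025],
  ],
  angular=[
    [0, 0, 0],
    [0, 0, 0],
  ],
)

```text
clock: 4.17
position: [0.4946, 0.2319, 0.1274]
ee_rot: [-0.0, 0.707, -0.707, 0.0]
contact_force: [-4.8, -1.8, 12.4]
width: 0.0002
```

Request:
send_rows(
  delta_pos=[
    [0, 0, 0.0025],
    [0, 0, 0.002],
  ],
  angular=[
    [0, 0, 0],
    [0, 0, 0],
  ],
)

```text
clock: 4.33
position: [0.4946, 0.2318, 0.1258]
ee_rot: [-0.0, 0.707, -0.707, 0.0]
contact_force: [-3.6, -0.3, 12.6]
width: -0.0001
```

```bash
python3 - <<'E'
from h import *
p,r,s=st();print(p,s['clock'],s['contact_force'])
# arc table: -x corner at radius rr, offset w
H=np.array([.5845,.106]);
for th in np.arange(0,1.46,.1):
    rr=max(.09,.101-.05*th*0-.11*th*0.35)
    c=H+rr*np.array([-np.cos(th),np.sin(th)])+.006*np.array([np.sin(th),np.cos(th)])
    print(round(th,2),(c+[.011,.019]).round(4))
E
```

```text
[0.49457261 0.23184878 0.12583857] 4.3333 [-3.63530246 -0.30052228 12.63203891]
0.0 [0.4945 0.131 ]
0.1 [0.4994 0.1407]
0.2 [0.5053 0.1494]
0.3 [0.5113 0.1573]
0.4 [0.5149 0.1656]
0.5 [0.5194 0.1734]
0.6 [0.5246 0.1808]
0.7 [0.5305 0.1876]
0.8 [0.5371 0.1937]
0.9 [0.5443 0.1992]
1.0 [0.5519 0.204 ]
1.1 [0.56   0.2079]
1.2 [0.5685 0.2111]
1.3 [0.5772 0.2133]
1.4 [0.5861 0.2147]
```

Request:
send_rows(
  delta_pos=[
    [0, 0, 0.0025],
    [0, 0, 0],
  ],
  angular=[
    [0, 0, 0],
    [0, 0, 0],
  ],
)

```text
clock: 4.5
position: [0.4945, 0.2318, 0.1241]
ee_rot: [-0.0, 0.707, -0.707, 0.0]
contact_force: [-2.5, -1.4, 8.1]
width: -0.0001
```

Request:
send_rows(
  delta_pos=[
    [0, 0, 0.0025],
    [0, 0, 0.0025],
    [0, 0, 0],
  ],
  angular=[
    [0, 0, 0],
    [0, 0, 0],
    [0, 0, 0],
  ],
)

```text
clock: 4.75
position: [0.4946, 0.2318, 0.1233]
ee_rot: [-0.001, 0.707, -0.707, 0.0]
contact_force: [-5.5, -1.4, 17.9]
width: 0.0001
```

```bash
python3 - <<'E'
from h import *
p,r,s=st();print(p,s['clock'],s['contact_force'])
a=cv2.resize(manip.get_image('side')[110:230,200:360],None,fx=4,fy=4,interpolation=cv2.INTER_CUBIC);cv2.imwrite('pics/s3.png',a)
p,r,s=st();print(p,s['clock'],s['contact_force'])
E
```

```text
[0.49459878 0.23183974 0.12332983] 4.75 [-5.47510495 -1.4195956  17.85894489]
[0.49457097 0.23182776 0.12331579] 4.8 [-4.39586832 -1.45119257 16.46414558]
```

View pics/s3.png

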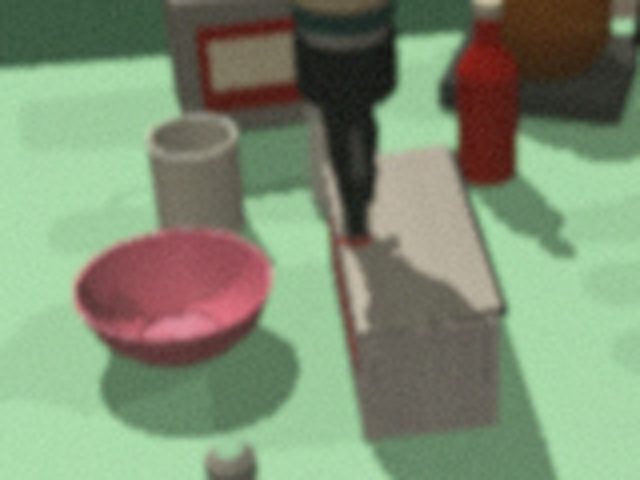

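Force rises to 17 N and z stops moving, so the lid is on its stop and past the click. I'll draw back slowly along the arc.

Request:
send_rows(
  delta_pos=[
    [0, 0, -0.009],
    [0, -0.001, -0.009],
    [0, -0.003, -0.009],
    [0, -0.004, -0.009],
    [0, -0.005, -0.009],
  ],
  angular=[
    [0, 0, 0],
    [0, 0, 0],
    [0, 0, 0],
    [0, 0, 0],
    [0, 0, 0],
  ],
)

```text
clock: 5.22
position: [0.4997, 0.2317, 0.1389]
ee_rot: [0.0, 0.707, -0.707, -0.0]
contact_force: [-2.0, 0.5, 4.5]
width: 0.0001
```

The lid is pressing on the finger with 4.5 N and rising. Carrying on along the arc.

Request:
send_rows(
  delta_pos=[
    [0, -0.006, -0.0085],
    [0, -0.006, -0.0085],
    [0, -0.006, -0.0085],
    [0, -0.006, -0.008],
    [0, -0.006, -0.008],
  ],
  angular=[
    [0, 0, 0],
    [0, 0, 0],
    [0, 0, 0],
    [0, 0, 0],
    [0, 0, 0],
  ],
)

```text
clock: 5.63
position: [0.5127, 0.2317, 0.1556]
ee_rot: [-0.0, 0.707, -0.707, 0.0]
contact_force: [-1.5, -1.1, 4.0]
width: -0.0003
```

Request:
send_rows(
  delta_pos=[
    [0, -0.005, -0.0085],
    [0, -0.005, -0.008],
    [0, -0.005, -0.008],
    [0, -0.005, -0.008],
    [0, -0.005, -0.008],
  ],
  angular=[
    [0, 0, 0],
    [0, 0, 0],
    [0, 0, 0],
    [0, 0, 0],
    [0, 0, 0],
  ],
)

```text
clock: 6.05
position: [0.5225, 0.2317, 0.1719]
ee_rot: [-0.0, 0.707, -0.707, 0.0]
contact_force: [-0.2, 0.5, 3.4]
width: 0.0006
```

```bash
python3 - <<'E'
from h import *
p,r,s=st();print(p,s['clock'],s['contact_force'])
a=cv2.resize(manip.get_image('side')[90:230,200:380],None,fx=4,fy=4,interpolation=cv2.INTER_CUBIC);cv2.imwrite('pics/s4.png',a)
E
```

```text
[0.52245467 0.23168793 0.17185181] 6.05 [-0.23014934  0.48647463  3.41926932]
```

View pics/s4.png

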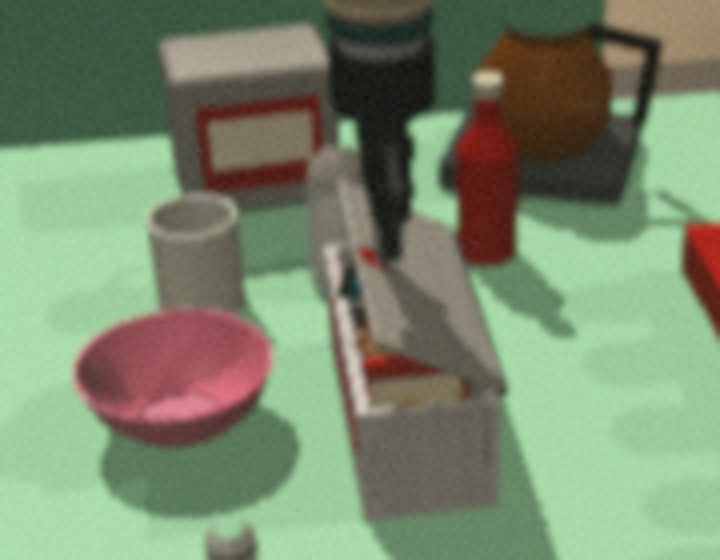

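The lid is at about 0.5 rad with the fingertip near the red spot. The red-handle bin is in the near-side (-y) bay and the teal one is in the other. Carrying on.

Request:
send_rows(
  delta_pos=[
    [0, -0.005, -0.007],
    [0, -0.005, -0.007],
    [0, -0.005, -0.0065],
    [0, -0.005, -0.0065],
    [0, -0.005, -0.0065],
  ],
  angular=[
    [0, 0, 0],
    [0, 0, 0],
    [0, 0, 0],
    [0, 0, 0],
    [0, 0, 0],
  ],
)

```text
clock: 6.52
position: [0.5328, 0.2317, 0.185]
ee_rot: [-0.0, 0.707, -0.707, 0.0]
contact_force: [2.7, -0.3, 1.0]
width: -0.0001
```

Request:
send_rows(
  delta_pos=[
    [0, -0.0065, -0.006],
    [0, -0.007, -0.006],
    [0, -0.007, -0.006],
    [0, -0.007, -0.006],
    [0, -0.007, -0.0055],
  ],
  angular=[
    [0, 0, 0],
    [0, 0, 0],
    [0, 0, 0],
    [0, 0, 0],
    [0, 0, 0],
  ],
)

```text
clock: 6.93
position: [0.5459, 0.2317, 0.1967]
ee_rot: [0.0, 0.707, -0.707, -0.0]
contact_force: [3.4, 0.4, 0.6]
width: 0.0
```

Request:
send_rows(
  delta_pos=[
    [0, -0.0075, -0.005],
    [0, -0.008, -0.0045],
    [0, -0.008, -0.0045],
    [0, -0.008, -0.004],
    [0, -0.008, -0.004],
  ],
  angular=[
    [0, 0, 0],
    [0, 0, 0],
    [0, 0, 0],
    [0, 0, 0],
    [0, 0, 0],
  ],
)

```text
clock: 7.35
position: [0.5617, 0.2317, 0.2055]
ee_rot: [0.0, 0.707, -0.707, -0.0]
contact_force: [2.1, -0.4, -0.6]
width: -0.0003
```

```bash
python3 - <<'E'
from h import *
p,r,s=st();print(p,s['clock'],s['contact_force'])
a=cv2.resize(manip.get_image('side')[90:230,200:380],None,fx=4,fy=4,interpolation=cv2.INTER_CUBIC);cv2.imwrite('pics/s5.png',a)
E
```

```text
[0.56174369 0.23167244 0.20546897] 7.35 [ 2.1307043  -0.37760325 -0.64599879]
```

View pics/s5.png

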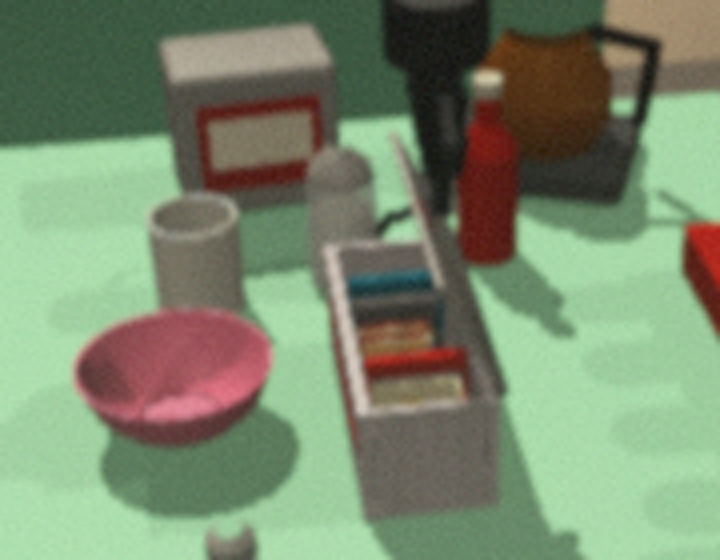

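Request:
send_rows(
  delta_pos=[
    [0, -0.0085, -0.003],
    [0, -0.0085, -0.003],
    [0, -0.0085, -0.003],
    [0, -0.0085, -0.0025],
    [0, -0.009, -0.002],
  ],
  angular=[
    [0, 0, 0],
    [0, 0, 0],
    [0, 0, 0],
    [0, 0, 0],
    [0, 0, 0],
  ],
)

```text
clock: 7.82
position: [0.579, 0.2317, 0.2109]
ee_rot: [0.0, 0.707, -0.707, -0.0]
contact_force: [1.1, 0.1, -1.1]
width: -0.0004
```

Request:
send_rows(
  delta_pos=[
    [0, -0.009, -0.001],
    [0, -0.009, -0.001],
    [0, -0.009, -0.001],
    [0, -0.009, -0.001],
    [0, -0.009, 0],
  ],
  angular=[
    [0, 0, 0],
    [0, 0, 0],
    [0, 0, 0],
    [0, 0, 0],
    [0, 0, 0],
  ],
)

```text
clock: 8.23
position: [0.597, 0.2317, 0.2124]
ee_rot: [0.0, 0.707, -0.707, -0.0]
contact_force: [1.0, -0.8, 1.2]
width: 0.0001
```

```bash
python3 - <<'E'
from h import *
p,r,s=st();print(p,s['clock'],s['contact_force'])
a=cv2.resize(manip.get_image('side')[90:230,200:380],None,fx=4,fy=4,interpolation=cv2.INTER_CUBIC);cv2.imwrite('pics/s6.png',a)
E
```

```text
[0.59703876 0.23173188 0.21240081] 8.2333 [ 1.03934199 -0.81359847  1.17463746]
```

View pics/s6.png

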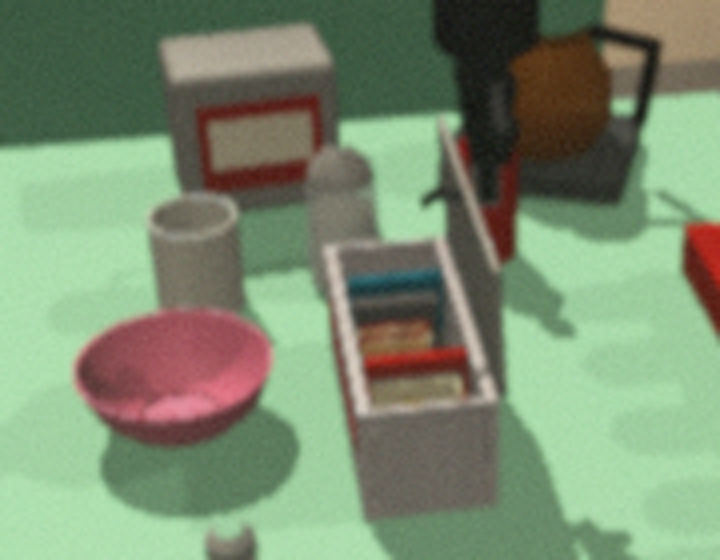

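The lid is near 1.45 rad. I'll keep drawing away in +x until it leaves the finger at 1.7, then go up.

Request:
send_rows(
  delta_pos=[
    [0, -0.009, 0],
    [0, -0.009, 0],
    [0, -0.009, 0],
    [0, -0.01, 0],
    [0, -0.012, 0],
  ],
  angular=[
    [0, 0, 0],
    [0, 0, 0],
    [0, 0, 0],
    [0, 0, 0],
    [0, 0, 0],
  ],
)

```text
clock: 8.7
position: [0.6165, 0.2318, 0.2124]
ee_rot: [0.0, 0.707, -0.707, -0.0]
contact_force: [-0.2, 0.7, -0.8]
width: -0.0003
```

Request:
send_rows(
  delta_pos=[
    [0, -0.02, 0],
    [0, -0.03, 0],
    [0, -0.02, -0.05],
    [0, 0, -0.1],
    [0.0, 0, -0.1],
  ],
  angular=[
    [0, 0, 0],
    [0, 0, 0],
    [0, 0, 0],
    [0, 0, 0],
    [0, 0, 0],
  ],
)

```text
clock: 9.12
position: [0.6444, 0.2314, 0.3113]
ee_rot: [0.002, 0.707, -0.707, -0.001]
contact_force: [2.1, -0.0, -0.2]
width: 0.0001
```

Request:
send_rows(
  delta_pos=[
    [0, 0, -0.1],
    [0.0, 0.05, -0.1],
    [0.1, 0.05, 0],
    [0.1, 0.08, 0],
    [0.05, 0.08, 0],
  ],
  angular=[
    [0, 0, 0],
    [0, 0, 0],
    [0, 0, 0],
    [0, 0, 0],
    [0, 0, 0],
  ],
  hand=60,
)

```text
clock: 9.53
position: [0.5498, 0.1396, 0.39]
ee_rot: [0.0, -0.707, 0.707, -0.001]
contact_force: [0.4, -0.4, 0.4]
width: 0.0595
```

```bash
python3 - <<'E'
from h import *
p,r,s=st();print(p,s['clock'],s['contact_force'],s['width'])
a=cv2.resize(manip.get_image('side')[90:230,200:380],None,fx=4,fy=4,interpolation=cv2.INTER_CUBIC);cv2.imwrite('pics/s7.png',a)
E
```

```text
[0.54980399 0.13958552 0.39003049] 9.5333 [ 0.4030281  -0.36480635  0.35889748] 0.059538565980385136
```

View pics/s7.png

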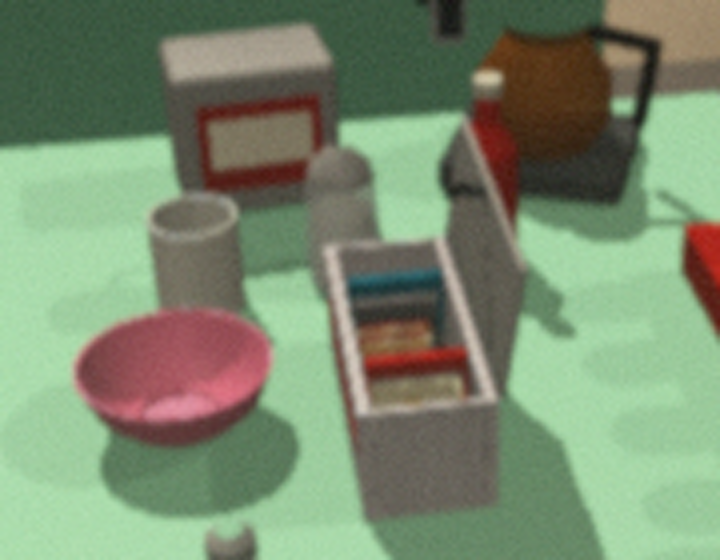

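The lid is fully open and standing free. The red bar is in the -y bay at crop (415,360). The wrist camera sits about 75 mm to +x of the tool and would come close to the open lid, so I'll first check the joint range for a half turn.

```bash
python3 - <<'E'
from h import *
manip.get_image('side')
p,r,s=st();print(p,s['clock'],s['qpos'].round(3))
c=manip.calibration('wrist');im=manip.get_image('wrist');cv2.imwrite('pics/w4.png',im)
t=manip.get_image('top');cv2.imwrite('pics/t4.png',t)
M=c['camera_from_world'];print('cam',-M[:3,:3].T@M[:3,3],st()[0])
for n,i,cc in(('wrist',im,c),('top',t,None)):
    h=cv2.cvtColor(i,cv2.COLOR_BGR2HSV);m=cv2.inRange(h,np.array((0,170,90)),np.array((6,255,255)))
    k,l,q,ce=cv2.connectedComponentsWithStats(m)
    for j in range(1,k):
        if q[j][4]>25:print(n,q[j],ce[j],onz(n,ce[j],.098,cc))
E
```

```text
[0.54437945 0.13921215 0.39075178] 9.6333 [ 1.270e-01  2.140e-01  1.252e+00 -1.000e-03  1.679e+00  1.700e+00]
cam [0.61894367 0.14028138 0.51378461] [0.54884983 0.1415215  0.39066466]
wrist [  3  56  39  22 481] [23.51351351 65.69230769] [0.66553775 0.49750959 0.098     ]
wrist [  7  88  36  17 366] [26.37431694 95.75409836] [0.63111111 0.50239087 0.098     ]
wrist [186 142   7  39 103] [189.27184466 161.09708738] [0.54899492 0.30919076 0.098     ]
wrist [287 142  11  60 521] [291.90978887 171.53550864] [0.53503622 0.17938179 0.098     ]
top [ 172    0   79   43 2737] [209.67957618  17.99853855] [1.23315599 0.43086775 0.098     ]
top [ 330    0   81   39 2529] [369.85567418  16.22182681] [ 1.22346849 -0.1617137   0.098     ]
top [ 489    0   79   37 2364] [528.73434856  15.47588832] [ 1.22095317 -0.75551117  0.098     ]
top [ 216   91  161   40 3047] [295.93501805 115.39973745] [0.85214334 0.11568605 0.098     ]
top [186 176   9   6  37] [190.32432432 178.27027027] [0.63329588 0.49309475 0.098     ]
top [278 199   3  17  37] [279.37837838 207.45945946] [0.52319876 0.17828808 0.098     ]
```

View pics/w4.png

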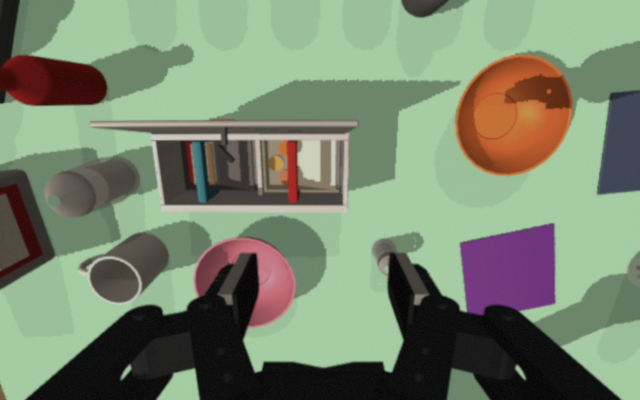

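View pics/t4.png

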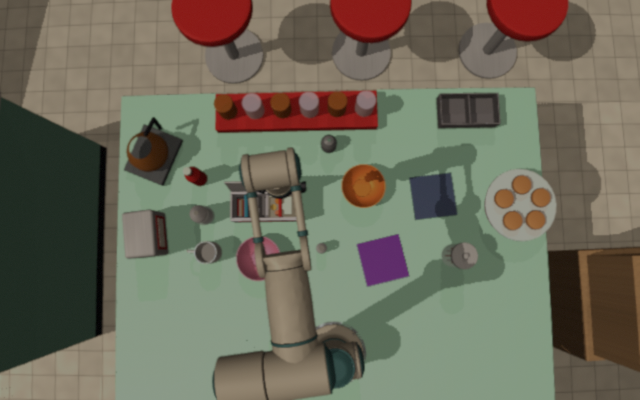

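The wrist view shows the red bar at (292,171), about (0.534, 0.179), in the -y bay with tubs around it. The teal bar is at (200,170). The joint range allows a half turn, so I'll flip to put the camera on the robot's side.

Request:
send_rows(
  delta_pos=[
    [0, 0, 0],
    [0, 0, 0],
    [0, 0, 0],
    [0, 0, 0],
    [0, 0, 0],
  ],
  angular=[
    [0, 0, -1],
    [0, 0, -1],
    [0, 0, -1],
    [0, 0, -1],
    [0, 0, -1],
  ],
)

```text
clock: 10.15
position: [0.5509, 0.1429, 0.3894]
ee_rot: [-0.0, 0.835, -0.55, 0.0]
contact_force: [-0.1, -0.1, 0.4]
width: 0.0599
```

Request:
send_rows(
  delta_pos=[
    [0, 0, 0],
    [0, 0, 0],
    [0, 0, 0],
    [0, 0, 0],
    [0, 0, 0],
  ],
  angular=[
    [0, 0, -1],
    [0, 0, -1],
    [0, 0, -1],
    [0, 0, -1],
    [0, 0, -1],
  ],
)

```text
clock: 10.57
position: [0.5509, 0.1429, 0.3893]
ee_rot: [-0.0, 0.928, -0.373, 0.0]
contact_force: [-0.5, 0.0, 0.8]
width: 0.06
```

Request:
send_rows(
  delta_pos=[
    [0, 0, 0],
    [0, 0, 0],
    [0, 0, 0],
    [0, 0, 0],
    [0, 0, 0],
  ],
  angular=[
    [0, 0, -1],
    [0, 0, -1],
    [0, 0, -1],
    [0, 0, -1],
    [0, 0, -1],
  ],
)

```text
clock: 10.98
position: [0.5509, 0.1429, 0.3893]
ee_rot: [-0.0, 0.983, -0.182, 0.0]
contact_force: [0.3, 0.1, -0.5]
width: 0.0599
```

Request:
send_rows(
  delta_pos=[
    [0, 0, 0],
    [0, 0, 0],
    [0, 0, 0],
    [0, 0, 0],
    [0, 0, 0],
  ],
  angular=[
    [0, 0, -1],
    [0, 0, -1],
    [0, 0, -1],
    [0, 0, -1],
    [0, 0, -1],
  ],
)

```text
clock: 11.4
position: [0.5509, 0.1429, 0.3893]
ee_rot: [-0.0, 1.0, 0.017, 0.0]
contact_force: [0.6, -0.0, -0.3]
width: 0.0599
```

Request:
send_rows(
  delta_pos=[
    [0, 0, 0],
    [0, 0, 0],
    [0, 0, 0],
    [0, 0, 0],
    [0, 0, 0],
  ],
  angular=[
    [0, 0, -1],
    [0, 0, -1],
    [0, 0, -1],
    [0, 0, -1],
    [0, 0, -1],
  ],
)

```text
clock: 11.82
position: [0.5509, 0.1429, 0.3893]
ee_rot: [-0.0, 0.976, 0.216, 0.0]
contact_force: [0.6, 0.3, -0.1]
width: 0.0602
```

Request:
send_rows(
  delta_pos=[
    [0, 0, 0],
    [0, 0, 0],
    [0, 0, 0],
    [0, 0, 0],
    [0, 0, 0],
  ],
  angular=[
    [0, 0, -1],
    [0, 0, -1],
    [0, 0, -1],
    [0, 0, -1],
    [0, 0, -1],
  ],
)

```text
clock: 12.23
position: [0.5509, 0.1429, 0.3893]
ee_rot: [-0.0, 0.914, 0.405, 0.0]
contact_force: [-0.1, 0.4, -0.2]
width: 0.0605
```

Request:
send_rows(
  delta_pos=[
    [0, 0, 0],
    [0, 0, 0],
    [0, 0, 0],
    [0, 0, 0],
    [0, 0, 0],
  ],
  angular=[
    [0, 0, -1],
    [0, 0, -1],
    [0, 0, -1],
    [0, 0, -1],
    [0, 0, -1],
  ],
)

```text
clock: 12.65
position: [0.5509, 0.1429, 0.3893]
ee_rot: [-0.0, 0.815, 0.579, 0.0]
contact_force: [0.2, 0.3, -0.9]
width: 0.0602
```

Request:
send_rows(
  delta_pos=[
    [0, 0, 0],
    [0, 0, 0],
    [0, 0, 0],
    [0, 0, 0],
    [0, 0, 0],
  ],
  angular=[
    [0, 0, -1],
    [0, 0, -1],
    [0, 0, -1],
    [0, 0, -1],
    [0, 0, -0.25],
  ],
)

```text
clock: 13.07
position: [0.5507, 0.1428, 0.3893]
ee_rot: [-0.0, 0.706, 0.708, 0.0]
contact_force: [0.2, 0.1, -0.6]
width: 0.06
```

```bash
python3 - <<'E'
from h import *
manip.get_image('top')
p,r,s=st();print(p,s['clock'],s['qpos'].round(3));print(r.as_matrix().round(3))
c=manip.calibration('wrist');im=manip.get_image('wrist');cv2.imwrite('pics/w5.png',im)
print(st()[0])
h=cv2.cvtColor(im,cv2.COLOR_BGR2HSV);m=cv2.inRange(h,np.array((0,170,90)),np.array((6,255,255)))
k,l,q,ce=cv2.connectedComponentsWithStats(m)
for j in range(1,k):
    if q[j][4]>25:print(q[j],ce[j],onz('wrist',ce[j],.098,c))
E
```

```text
[0.55052532 0.14275528 0.38935948] 13.1167 [ 0.131  0.223  1.243  0.     1.675 -1.44 ]
[[-0.001  1.     0.   ]
 [ 1.     0.001  0.   ]
 [ 0.     0.    -1.   ]]
[0.55028021 0.14256778 0.38937065]
[346 118  12  64 553] [351.25316456 149.28028933] [0.53139905 0.17943063 0.098     ]
[452 126   8  40  89] [455.64044944 145.8988764 ] [0.52685609 0.30969592 0.098     ]
[566 218  37  27 606] [584.85808581 231.21782178] [0.64144696 0.5024401  0.098     ]
[ 243  321  160   51 4662] [321.22458172 336.99163449] [0.81008109 0.14172376 0.098     ]
[172 369  21  18 224] [182.59375    378.37946429] [ 0.89000027 -0.0771373   0.098     ]
[  0 396  12   4  32] [  3.90625 397.84375] [ 0.9404559  -0.38800938  0.098     ]
```

View pics/w5.png

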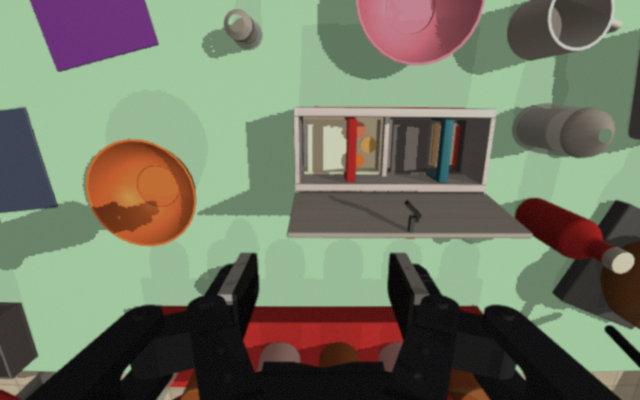

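The wrist view has the red bar at (351,149), which is (0.531, 0.179). Averaged with the other view, the bar is at about (0.533, 0.179). The fingers now close along y, so I'll move over the bar.

Request:
send_rows(
  delta_pos=[
    [0.0185, -0.0087, 0.07],
    [0.0185, -0.0087, 0.07],
    [0.0185, -0.0087, 0.07],
    [0.018, -0.0087, 0.07],
    [0.018, -0.0087, 0.07],
  ],
  angular=[
    [0, 0, 0],
    [0, 0, 0],
    [0, 0, 0],
    [0, 0, 0],
    [0, 0, 0],
  ],
  hand=45,
)

```text
clock: 13.58
position: [0.5321, 0.1792, 0.2485]
ee_rot: [0.0, 0.708, 0.706, 0.0]
contact_force: [-0.1, -0.7, -0.2]
width: 0.0451
```

```bash
python3 - <<'E'
from h import *
manip.get_image('side');manip.get_image('side')
p,r,s=st();print(p,s['clock'],s['width'])
c=manip.calibration('wrist');im=manip.get_image('wrist');cv2.imwrite('pics/w6.png',im)
print(st()[0])
h=cv2.cvtColor(im,cv2.COLOR_BGR2HSV);m=cv2.inRange(h,np.array((0,170,90)),np.array((6,255,255)))
k,l,q,ce=cv2.connectedComponentsWithStats(m)
for j in range(1,k):
    if q[j][4]>60:print(q[j],ce[j],onz('wrist',ce[j],.098,c))
E
```

```text
[0.52866536 0.17905174 0.24504294] 13.6833 0.04502903473508102
[0.5308442  0.17879306 0.24798454]
[ 316  154   14   90 1108] [322.62093863 197.96389892] [0.53021453 0.17977503 0.098     ]
[468 158  10  55 141] [472.43971631 184.36170213] [0.51843163 0.30583818 0.098     ]
[587 254  53  32 105] [617.95238095 271.85714286] [0.6014963  0.45439932 0.098     ]
[625 302  15  35 337] [633.8694362  321.82789318] [0.65648336 0.4857553  0.098     ]
[438 386  30  14 223] [450.38116592 394.20627803] [0.74148344 0.31226541 0.098     ]
[193 388  16  12  68] [202.08823529 395.69117647] [0.74332362 0.05397982 0.098     ]
```

View pics/w6.png

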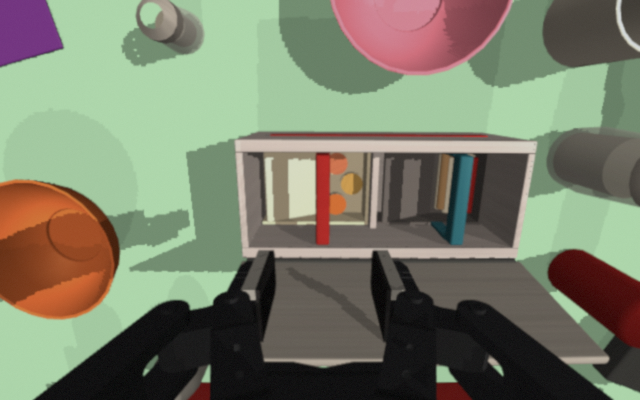

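The fingers are centred at column 324 and the bar at 323, with both bins undisturbed. Descending.

Request:
send_rows(
  delta_pos=[
    [0.001, 0.003, 0.06],
    [0, 0.002, 0.07],
    [0, 0, 0.07],
    [0, 0, 0.06],
    [0, 0, 0.05],
  ],
  angular=[
    [0, 0, 0],
    [0, 0, 0],
    [0, 0, 0],
    [0, 0, 0],
    [0, 0, 0],
  ],
)

```text
clock: 14.15
position: [0.5359, 0.1788, 0.1265]
ee_rot: [0.001, 0.708, 0.706, 0.001]
contact_force: [0.5, 0.3, -0.2]
width: 0.0453
```

Request:
send_rows(
  delta_pos=[
    [0, 0, 0.04],
    [0, 0, 0.03],
    [0, 0, 0.015],
    [0, 0, 0],
  ],
  angular=[
    [0, 0, 0],
    [0, 0, 0],
    [0, 0, 0],
    [0, 0, 0],
  ],
)

```text
clock: 14.48
position: [0.5351, 0.1788, 0.0921]
ee_rot: [0.0, 0.708, 0.707, 0.0]
contact_force: [-0.3, 0.0, -0.0]
width: 0.0451
```

```bash
python3 - <<'E'
from h import *
p,r,s=st();print(p,s['clock'],s['width'],s['contact_force'])
im=manip.get_image('wrist');cv2.imwrite('pics/w7.png',im)
a=cv2.resize(manip.get_image('side')[90:230,200:380],None,fx=4,fy=4,interpolation=cv2.INTER_CUBIC);cv2.imwrite('pics/s8.png',a)
E
```

```text
[0.53513579 0.17877122 0.09213623] 14.4833 0.04506905206396776 [-0.26640395  0.00693081 -0.01941356]
```

View pics/w7.png

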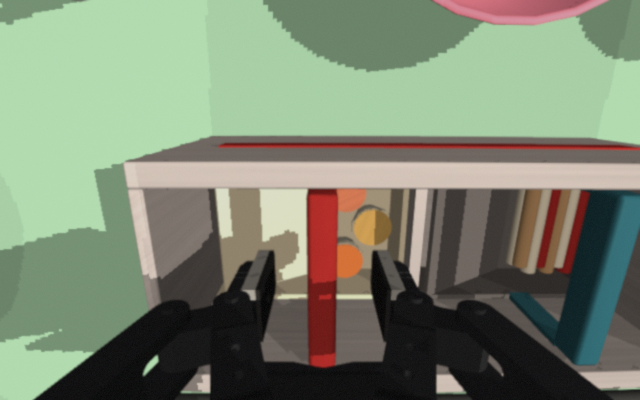

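View pics/s8.png

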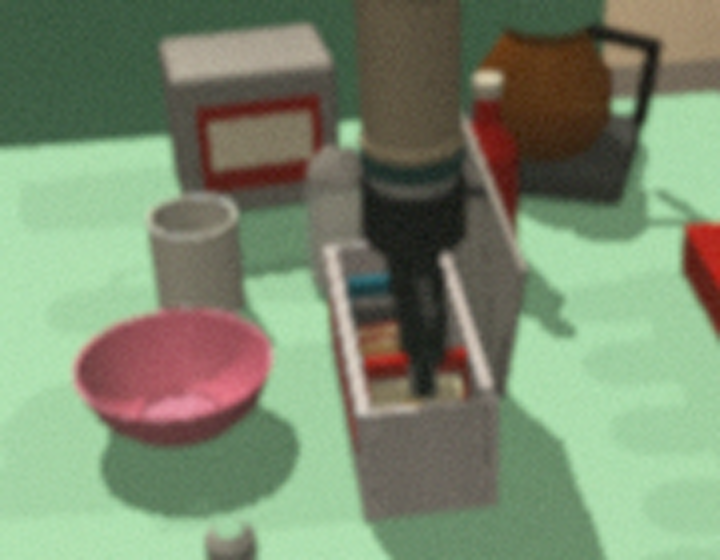

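The fingers straddle the red bar, centred on it. Closing.

Request:
send_rows(
  delta_pos=[
    [0, 0, 0.004],
    [0, 0, 0],
    [0, 0, 0],
    [0, 0, 0],
    [0, 0, 0],
  ],
  angular=[
    [0, 0, 0],
    [0, 0, 0],
    [0, 0, 0],
    [0, 0, 0],
    [0, 0, 0],
  ],
  hand=0,
  squeeze=80,
)

```text
clock: 15.0
position: [0.5344, 0.1791, 0.0911]
ee_rot: [0.001, 0.707, 0.707, 0.001]
contact_force: [-0.4, -0.0, 5.2]
width: 0.0107
```

Request:
send_rows(
  delta_pos=[
    [0, 0, -0.01],
    [0, 0, -0.02],
    [0, 0, -0.03],
    [0, 0, -0.04],
    [0, 0, -0.04],
  ],
  angular=[
    [0, 0, 0],
    [0, 0, 0],
    [0, 0, 0],
    [0, 0, 0],
    [0, 0, 0],
  ],
)

```text
clock: 15.42
position: [0.533, 0.1787, 0.1463]
ee_rot: [-0.001, 0.707, 0.707, -0.001]
contact_force: [0.5, 0.4, -1.6]
width: 0.0105
```

```bash
python3 - <<'E'
from h import *
p,r,s=st();print(p,s['clock'],s['width'],s['contact_force'])
im=manip.get_image('wrist');cv2.imwrite('pics/w8.png',im)
a=cv2.resize(manip.get_image('side')[90:230,200:380],None,fx=4,fy=4,interpolation=cv2.INTER_CUBIC);cv2.imwrite('pics/s9.png',a)
E
```

```text
[0.53299047 0.17874397 0.14626448] 15.4167 0.010527313036882134 [ 0.48981986  0.40641675 -1.6256812 ]
```

View pics/w8.png

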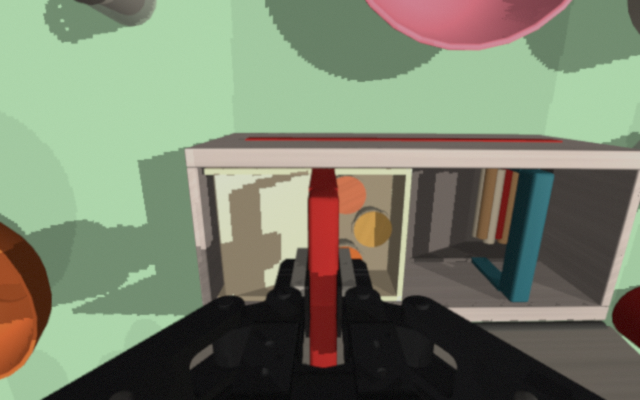

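View pics/s9.png

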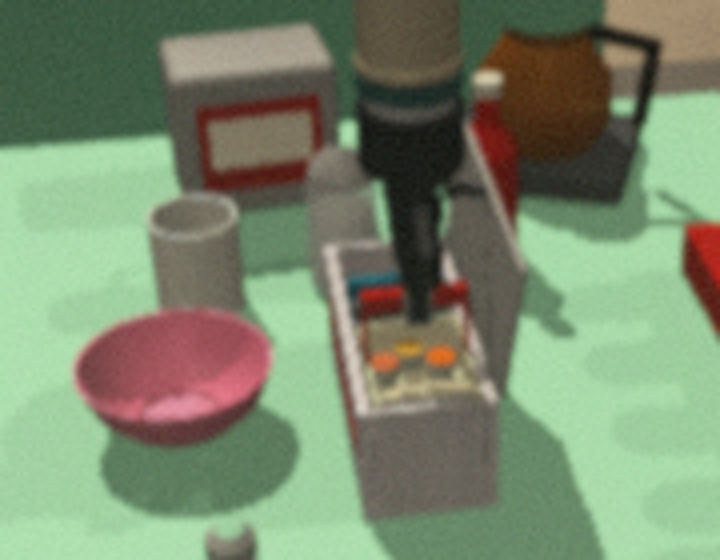

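The bin is held level with all three tubs inside, their foil tops showing orange and yellow. Lifting straight up clear of the lid's height.

Request:
send_rows(
  delta_pos=[
    [0, 0, -0.05],
    [0, 0, -0.06],
    [0, 0, -0.07],
    [0, 0, -0.07],
    [0, 0, -0.06],
  ],
  angular=[
    [0, 0, 0],
    [0, 0, 0],
    [0, 0, 0],
    [0, 0, 0],
    [0, 0, 0],
  ],
)

```text
clock: 15.93
position: [0.5334, 0.1789, 0.2707]
ee_rot: [-0.0, 0.707, 0.707, -0.0]
contact_force: [0.4, -0.3, -1.9]
width: 0.0105
```

Request:
send_rows(
  delta_pos=[
    [0, 0, -0.05],
    [0, 0, -0.03],
    [-0.03, 0, 0],
    [-0.05, 0, 0],
    [-0.07, 0, 0],
  ],
  angular=[
    [0, 0, 0],
    [0, 0, 0],
    [0, 0, 0],
    [0, 0, 0],
    [0, 0, 0],
  ],
)

```text
clock: 16.35
position: [0.5328, 0.1189, 0.3002]
ee_rot: [-0.001, 0.706, 0.708, -0.001]
contact_force: [0.1, -0.4, -3.3]
width: 0.0104
```

Request:
send_rows(
  delta_pos=[
    [-0.08, 0, 0],
    [-0.08, 0.02, 0],
    [-0.08, 0.03, 0],
    [-0.08, 0.04, 0],
    [-0.07, 0.04, 0.04],
  ],
  angular=[
    [0, 0, 0],
    [0, 0, 0],
    [0, 0, 0],
    [0, 0, 0],
    [0, 0, 0],
  ],
)

```text
clock: 16.77
position: [0.5863, -0.0403, 0.2871]
ee_rot: [0.002, 0.708, 0.707, 0.0]
contact_force: [1.5, -0.2, -1.9]
width: 0.0104
```

```bash
python3 - <<'E'
from h import *
p,r,s=st();print(p,s['clock'],s['width'],s['contact_force'])
im=manip.get_image('wrist');cv2.imwrite('pics/w9.png',im)
im=manip.get_image('side');cv2.imwrite('pics/s10.png',im)
t=manip.get_image('top')
h=cv2.cvtColor(t,cv2.COLOR_BGR2HSV)
m=cv2.inRange(h,np.array((4,130,60)),np.array((18,255,255)));r=np.zeros_like(m);r[155:220,330:400]=m[155:220,330:400]
cn,_=cv2.findContours(r,0,2);c=max(cn,key=cv2.contourArea);P=np.array([onz('top',q[0].astype(float),.06)[:2] for q in c])
print('bowl',cv2.minEnclosingCircle(P.astype(np.float32)*1000));print(st()[0])
E
```

```text
[ 0.58634656 -0.04032337  0.28705771] 16.7667 0.01040728669674937 [ 1.53686372 -0.16498333 -1.92867556]
bowl ((589.9422607421875, -156.66685485839844), 63.73003387451172)
[ 0.58459273 -0.04002973  0.28209644]
```

View pics/s10.png

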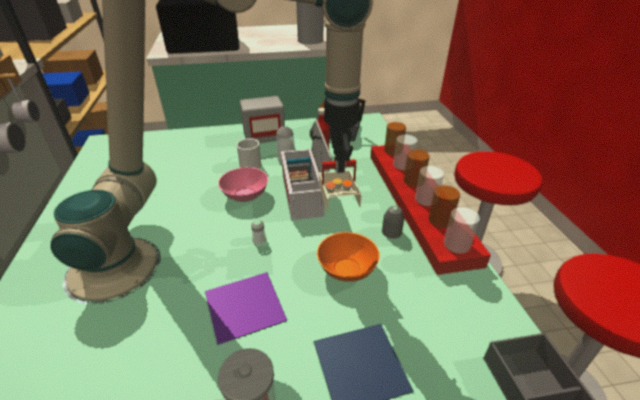

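View pics/w9.png

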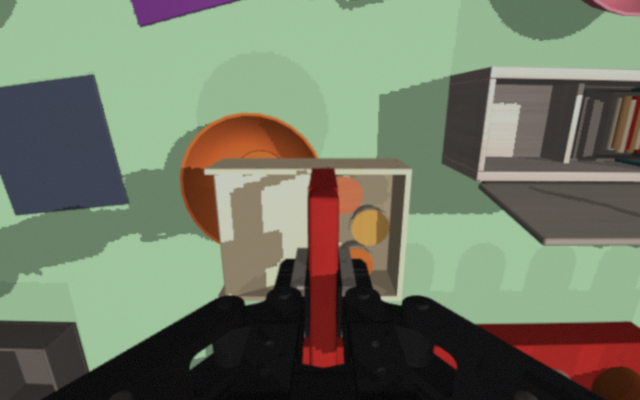

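The bin still holds the three tubs. The bowl is partly hidden in the top view, so I'll check its position in the side view, where its rim runs over about (318-379, 235-280).

```bash
python3 - <<'E'
from h import *
t=cv2.imread('pics/s10.png');h=cv2.cvtColor(t,cv2.COLOR_BGR2HSV)
m=cv2.inRange(h,np.array((4,150,90)),np.array((18,255,255)));r=np.zeros_like(m);r[225:285,310:385]=m[225:285,310:385]
c=max(cv2.findContours(r,0,2)[0],key=cv2.contourArea);P=c[:,0]
L=P[P[:,0].argmin()];Rr=P[P[:,0].argmax()];T=P[P[:,1].argmin()];print(L,Rr,T)
a=onz('side',L.astype(float),.06);b=onz('side',Rr.astype(float),.06);print(a,b,(a+b)/2,onz('side',T.astype(float),.06))
print(st()[0])
E
```

```text
[317 253] [378 259] [342 232]
[ 0.52386512 -0.10503068  0.06      ] [ 0.66888328 -0.15301086  0.06      ] [ 0.5963742  -0.12902077  0.06      ] [ 0.60408893 -0.03925693  0.06      ]
[ 0.58459273 -0.04002973  0.28209644]
```

Request:
send_rows(
  delta_pos=[
    [-0.024, 0.007, 0.055],
    [-0.024, 0.007, 0.055],
    [-0.024, 0.006, 0.055],
    [-0.024, 0.006, 0.055],
    [-0.024, 0.006, 0.055],
  ],
  angular=[
    [0, 0, 0],
    [0, 0, 0],
    [0, 0, 0],
    [0, 0, 0],
    [0, 0, 0],
  ],
)

```text
clock: 17.33
position: [0.5969, -0.0847, 0.1741]
ee_rot: [-0.001, 0.707, 0.707, -0.001]
contact_force: [0.2, -0.6, -2.3]
width: 0.0104
```

Request:
send_rows(
  delta_pos=[
    [0, 0, 0],
    [0, 0, 0],
    [0, 0, 0],
    [0, 0, 0],
    [0, 0, 0],
  ],
  angular=[
    [0, 0.3, 0],
    [0, 0.6, 0],
    [0, 0.7, 0],
    [0, 0.7, 0],
    [0, 0.7, 0],
  ],
)

```text
clock: 17.75
position: [0.5982, -0.0842, 0.1773]
ee_rot: [-0.086, 0.702, 0.702, 0.086]
contact_force: [-0.4, -0.4, -3.0]
width: 0.0101
```

```bash
python3 - <<'E'
from h import *
p,r,s=st();print(p,s['clock'],s['width'],s['qpos'].round(2));print(r.as_matrix().round(2))
im=manip.get_image('side');cv2.imwrite('pics/s11.png',cv2.resize(im[120:300,250:450],None,fx=3,fy=3))
E
```

```text
[ 0.59819519 -0.08424625  0.17734501] 17.75 0.010103156880002542 [-0.39  0.4   1.53  0.23  1.31 -2.03]
[[-0.    1.    0.  ]
 [ 0.97  0.    0.24]
 [ 0.24  0.   -0.97]]
```

View pics/s11.png

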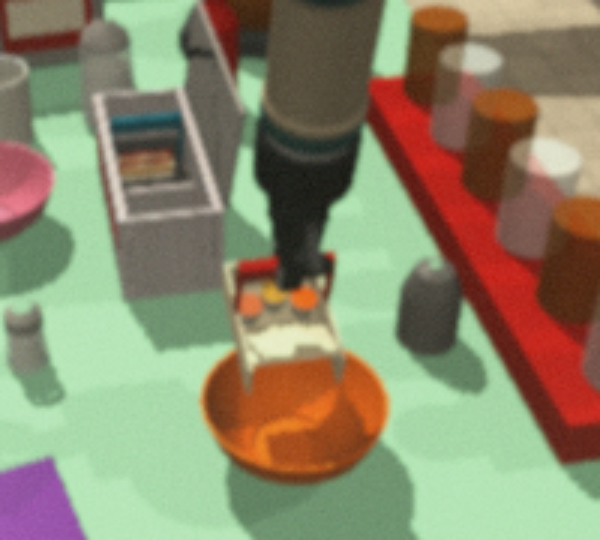

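The tilt goes the right way, with the lip over the bowl. Carrying on while watching joint 6.

Request:
send_rows(
  delta_pos=[
    [0, 0, 0],
    [0, 0, 0],
    [0, 0, 0],
    [0, 0, 0],
    [0, 0, 0],
  ],
  angular=[
    [0, 0.7, 0],
    [0, 0.7, 0],
    [0, 0.7, 0],
    [0, 0.5, 0],
    [0, 0.4, 0],
  ],
)

```text
clock: 18.22
position: [0.5982, -0.0851, 0.1766]
ee_rot: [-0.168, 0.687, 0.687, 0.169]
contact_force: [-0.9, -0.3, -2.1]
width: 0.0106
```

```bash
python3 - <<'E'
from h import *
p,r,s=st();print(p,s['clock'],s['width'],s['qpos'].round(2));print(r.as_matrix().round(2))
im=manip.get_image('side');cv2.imwrite('pics/s12.png',cv2.resize(im[120:300,250:450],None,fx=3,fy=3))
E
```

```text
[ 0.59821723 -0.08511784  0.17664604] 18.2167 0.010645307966733651 [-0.5   0.46  1.51  0.42  1.43 -2.18]
[[ 0.    1.    0.  ]
 [ 0.89 -0.    0.46]
 [ 0.46  0.   -0.89]]
```

View pics/s12.png

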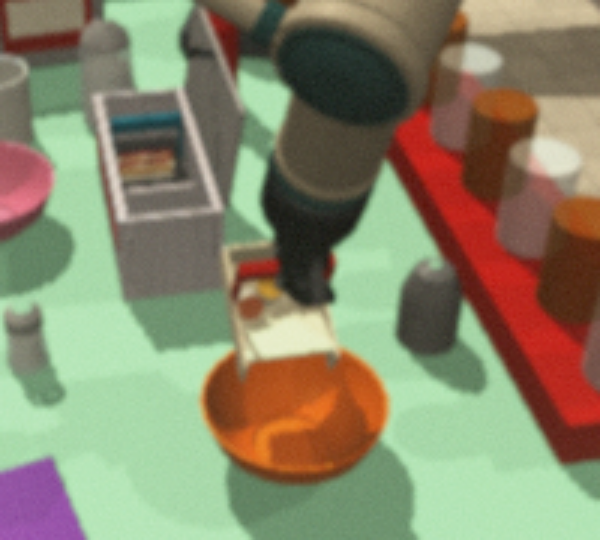

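Request:
send_rows(
  delta_pos=[
    [0, 0, 0],
    [0, 0, 0],
    [0, 0, 0],
    [0, 0, 0],
    [0, 0, 0],
  ],
  angular=[
    [0, 0.7, 0],
    [0, 0.7, 0],
    [0, 0.6, 0],
    [0, 0.5, 0],
    [0, 0.5, 0],
  ],
)

```text
clock: 18.68
position: [0.5984, -0.0849, 0.1765]
ee_rot: [-0.249, 0.662, 0.662, 0.249]
contact_force: [-0.0, 0.3, -2.2]
width: 0.0105
```

Request:
send_rows(
  delta_pos=[
    [0, 0, 0],
    [0, 0, 0],
    [0, 0, 0],
    [0, 0, 0],
    [0, 0, 0],
  ],
  angular=[
    [0, 0.6, 0],
    [0, 0.7, 0],
    [0, 0.7, 0],
    [0, 0.7, 0],
    [0, 0.5, 0],
  ],
)

```text
clock: 19.1
position: [0.5985, -0.0853, 0.1759]
ee_rot: [-0.332, 0.625, 0.624, 0.332]
contact_force: [-0.4, 0.6, -1.9]
width: 0.0101
```

```bash
python3 - <<'E'
from h import *
p,r,s=st();print(p,s['clock'],s['width'],s['qpos'].round(2));print(r.as_matrix().round(2))
im=manip.get_image('side');cv2.imwrite('pics/s13.png',cv2.resize(im[120:300,250:450],None,fx=3,fy=3))
E
```

```text
[ 0.59849794 -0.08527418  0.17589819] 19.1 0.010079539092769131 [-0.65  0.64  1.49  0.73  1.7  -2.39]
[[ 0.    1.    0.  ]
 [ 0.56 -0.    0.83]
 [ 0.83  0.   -0.56]]
```

View pics/s13.png

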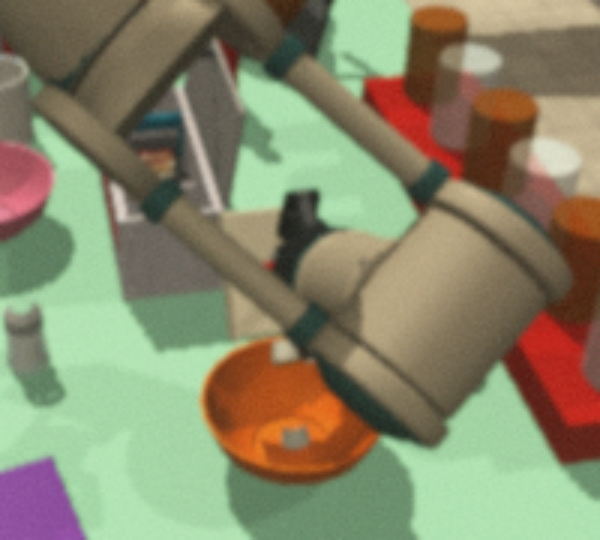

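One tub is in the bowl, another is leaving the lip, and the arm hides the third. I'll wait a moment and look with the wrist camera.

Request:
send_rows(
  delta_pos=[
    [0, 0, 0],
    [0, 0, 0],
    [0, 0, 0],
    [0, 0, 0],
    [0, 0, 0],
  ],
  angular=[
    [0, 0.3, 0],
    [0, 0, 0],
    [0, 0, 0],
    [0, 0, 0],
    [0, 0, 0],
  ],
)

```text
clock: 19.57
position: [0.5985, -0.0848, 0.1768]
ee_rot: [-0.338, 0.621, 0.621, 0.339]
contact_force: [0.2, 0.5, -1.6]
width: 0.0107
```

```bash
python3 - <<'E'
from h import *
im=manip.get_image('wrist');cv2.imwrite('pics/w14.png',im)
im=manip.get_image('side');cv2.imwrite('pics/s14.png',cv2.resize(im[120:300,250:450],None,fx=3,fy=3))
im=manip.get_image('top');cv2.imwrite('pics/t14.png',cv2.resize(im[130:250,220:420],None,fx=3,fy=3))
E
```

```text
(no output)
```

View pics/w14.png

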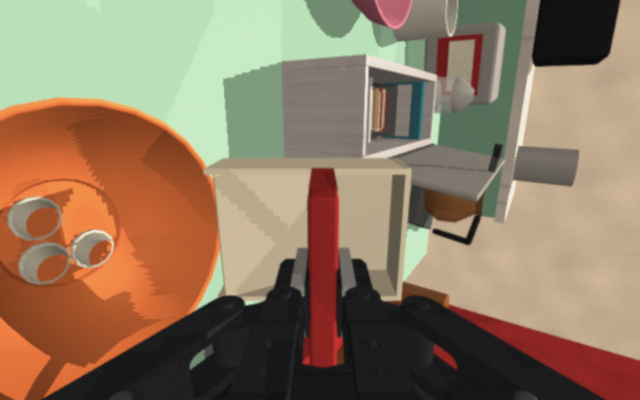

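View pics/s14.png

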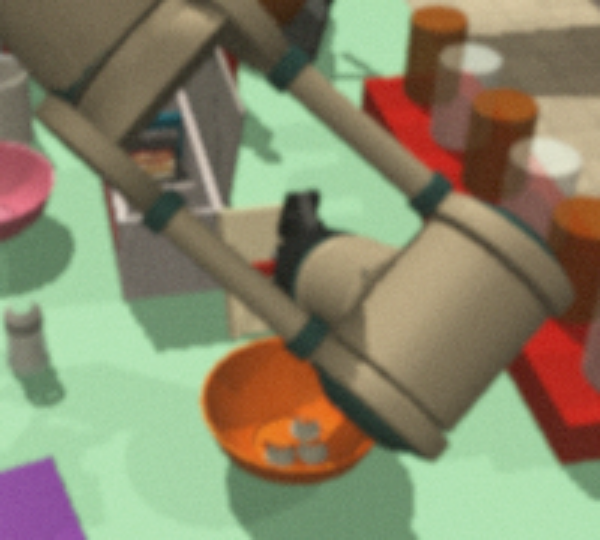

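View pics/t14.png

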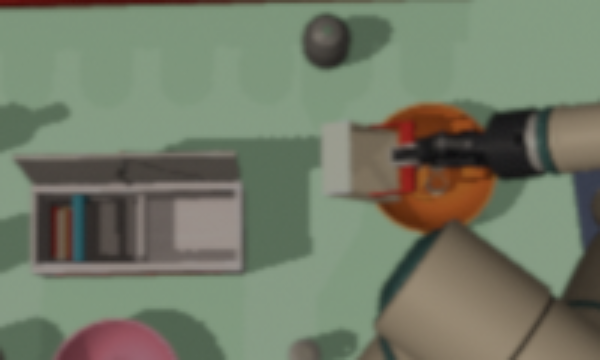

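The three tubs lie in the bowl, at wrist (35,218), (45,262) and (93,250), and the bin is empty. Tilting back upright.

Request:
send_rows(
  delta_pos=[
    [0, 0, 0],
    [0, 0, 0],
    [0, 0, 0],
    [0, 0, 0],
    [0, 0, 0],
  ],
  angular=[
    [0, -0.7, 0],
    [0, -1, 0],
    [0, -1, 0],
    [0, -1, 0],
    [0, -1, 0],
  ],
)

```text
clock: 20.13
position: [0.5983, -0.0853, 0.1767]
ee_rot: [-0.215, 0.674, 0.673, 0.216]
contact_force: [-0.9, -0.3, -2.9]
width: 0.0106
```

Request:
send_rows(
  delta_pos=[
    [0, 0, 0],
    [0, 0, 0],
    [0, 0, 0],
    [0, 0, 0],
    [0, 0, 0],
  ],
  angular=[
    [0, -1, 0],
    [0, -1, 0],
    [0, -1, 0],
    [0, -1, 0],
    [0, -1, 0],
  ],
)

```text
clock: 20.55
position: [0.598, -0.0847, 0.177]
ee_rot: [-0.078, 0.703, 0.702, 0.078]
contact_force: [-0.1, 0.1, -2.1]
width: 0.0105
```

Request:
send_rows(
  delta_pos=[
    [0, 0, 0],
    [0, 0, 0],
    [0, 0, 0],
    [0, 0, 0],
    [0, 0, 0],
  ],
  angular=[
    [0, -1, 0],
    [0, -1, 0],
    [0, -0.8, 0],
    [0, 0, 0],
    [0, 0, 0],
  ],
)

```text
clock: 20.97
position: [0.5978, -0.0835, 0.1763]
ee_rot: [-0.001, 0.707, 0.708, 0.0]
contact_force: [-0.1, 0.5, -2.4]
width: 0.0102
```

```bash
python3 - <<'E'
from h import *
p,r,s=st();print(p,s['clock'],s['width'],s['qpos'].round(2));print(r.as_matrix().round(3))
im=manip.get_image('wrist');cv2.imwrite('pics/w15.png',im)
E
```

```text
[ 0.59780019 -0.08354797  0.17633101] 20.9667 0.010249232887641537 [-0.26  0.37  1.56  0.    1.22 -1.83]
[[-0.001  1.    -0.001]
 [ 1.     0.001  0.002]
 [ 0.002 -0.001 -1.   ]]
```

View pics/w15.png

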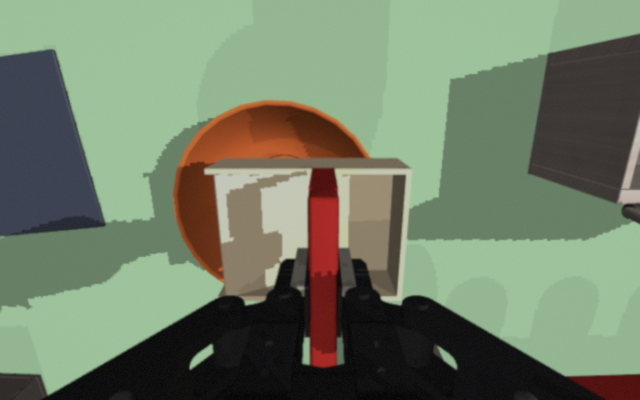

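The bin is empty, upright and firmly held. Moving up and over to the mat.

Request:
send_rows(
  delta_pos=[
    [0, 0, -0.04],
    [0, 0, -0.06],
    [-0.03, -0.003, -0.03],
    [-0.06, -0.006, 0],
    [-0.08, -0.008, 0],
  ],
  angular=[
    [0, 0, 0],
    [0, 0, 0],
    [0, 0, 0],
    [0, 0, 0],
    [0, 0, 0],
  ],
)

```text
clock: 21.43
position: [0.5919, -0.1531, 0.2293]
ee_rot: [-0.0, 0.707, 0.707, 0.002]
contact_force: [-0.3, -1.3, -2.1]
width: 0.0104
```

Request:
send_rows(
  delta_pos=[
    [-0.09, -0.01, 0],
    [-0.09, -0.011, 0],
    [-0.09, -0.011, 0],
    [-0.09, -0.011, 0],
    [-0.08, -0.011, 0],
  ],
  angular=[
    [0, 0, 0],
    [0, 0, 0],
    [0, 0, 0],
    [0, 0, 0],
    [0, 0, 0],
  ],
)

```text
clock: 21.85
position: [0.5685, -0.3325, 0.2277]
ee_rot: [-0.001, 0.708, 0.706, 0.0]
contact_force: [0.5, -0.2, -1.5]
width: 0.0104
```

Request:
send_rows(
  delta_pos=[
    [-0.06, -0.006, 0],
    [-0.03, -0.002, 0],
    [0, 0, 0],
    [0, 0, 0],
  ],
  angular=[
    [0, 0, 0],
    [0, 0, 0],
    [0, 0, 0],
    [0, 0, 0],
  ],
)

```text
clock: 22.18
position: [0.566, -0.3652, 0.2275]
ee_rot: [-0.001, 0.708, 0.706, 0.001]
contact_force: [-0.2, 0.3, -1.8]
width: 0.0108
```

```bash
python3 - <<'E'
from h import *
p,r,s=st();print(p,s['clock'],s['width'],s['qpos'].round(2));print(r.as_matrix().round(3))
c=manip.calibration('wrist');im=manip.get_image('wrist');cv2.imwrite('pics/w16.png',im);print(st()[0])
h=cv2.cvtColor(im,cv2.COLOR_BGR2HSV);m=cv2.inRange(h,np.array((105,50,30)),np.array((125,255,140)))
n,l,q,cc=cv2.connectedComponentsWithStats(m)
for i in range(1,n):
    if q[i][4]>300:print(q[i],cc[i])
E
```

```text
[ 0.56602395 -0.36517782  0.22751625] 22.1833 0.010762440273305678 [-0.68  0.44  1.31  0.    1.39 -2.25]
[[ 0.003  1.    -0.   ]
 [ 1.    -0.003  0.003]
 [ 0.003 -0.    -1.   ]]
[ 0.56628889 -0.3641124   0.22773782]
[ 222   90  158   67 8948] [305.43261064 126.8131426 ]
```

View pics/w16.png

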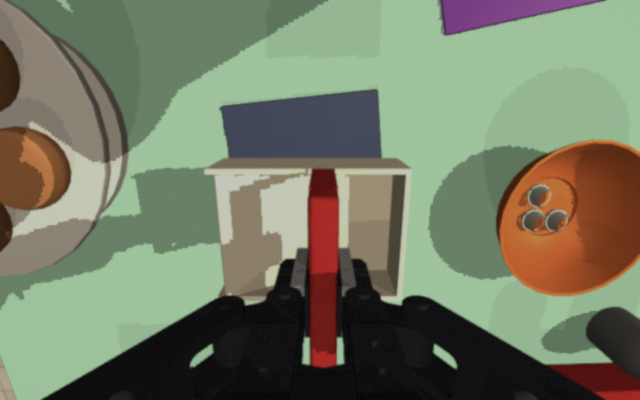

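The tubs remain in the bowl at (540,193), (533,221) and (556,221). The mat's near corners are at (220,107) and (378,90), so I'll use them to check its centre.

```bash
python3 - <<'E'
from h import *
a=onz('wrist',(220.5,107),.004);b=onz('wrist',(377.5,90),.004);print(a,b,np.linalg.norm(a-b))
d=(b-a)/np.linalg.norm(b-a);n=np.array([-d[1],d[0],0]);n=n if n[0]>0 else -n;print('centre',(a+b)/2+.08*n,st()[0])
E
```

```text
[ 0.49536578 -0.46535281  0.004     ] [ 0.47952875 -0.30777704  0.004     ] 0.15836961440357028
centre [ 0.56704626 -0.37856489  0.004     ] [ 0.56628889 -0.3641124   0.22773782]
```

The mat centre averages to about (0.565, -0.380), so the TCP goes to y = -0.372. Lowering.

Request:
send_rows(
  delta_pos=[
    [-0.009, -0.001, 0.05],
    [-0.009, 0, 0.07],
    [0, 0, 0.07],
    [0, 0, 0.06],
    [0, 0, 0.04],
  ],
  angular=[
    [0, 0, 0],
    [0, 0, 0],
    [0, 0, 0],
    [0, 0, 0],
    [0, 0, 0],
  ],
)

```text
clock: 22.65
position: [0.5655, -0.3689, 0.1097]
ee_rot: [-0.002, 0.707, 0.708, 0.0]
contact_force: [-0.2, 0.9, -2.0]
width: 0.0103
```

Request:
send_rows(
  delta_pos=[
    [0, 0, 0.025],
    [0, 0, 0.01],
    [0, 0, 0.005],
    [0, 0, 0],
  ],
  angular=[
    [0, 0, 0],
    [0, 0, 0],
    [0, 0, 0],
    [0, 0, 0],
  ],
)

```text
clock: 22.98
position: [0.5668, -0.3719, 0.097]
ee_rot: [0.001, 0.707, 0.707, 0.0]
contact_force: [-0.4, -0.5, -2.2]
width: 0.0103
```

Request:
send_rows(
  delta_pos=[
    [0, 0, 0.006],
    [0, 0, 0.005],
    [0, 0, 0.004],
    [0, 0, 0.0025],
    [0, 0, 0.0],
  ],
  angular=[
    [0, 0, 0],
    [0, 0, 0],
    [0, 0, 0],
    [0, 0, 0],
    [0, 0, 0],
  ],
)

```text
clock: 23.4
position: [0.5661, -0.3724, 0.0893]
ee_rot: [0.0, 0.707, 0.707, 0.0]
contact_force: [0.2, 0.4, -2.4]
width: 0.0107
```

Request:
send_rows(
  delta_pos=[
    [0, 0, 0.002],
    [0, 0, 0.002],
    [0, 0, 0],
  ],
  angular=[
    [0, 0, 0],
    [0, 0, 0],
    [0, 0, 0],
  ],
)

```text
clock: 23.65
position: [0.5665, -0.3727, 0.0892]
ee_rot: [0.001, 0.707, 0.707, 0.0]
contact_force: [-1.6, 0.9, 4.8]
width: 0.0107
```

The force went from -2.4 to +4.8 N, so the bin is standing on the mat. Letting go and rising.

Request:
send_rows(
  delta_pos=[
    [0, 0, -0.002],
    [0, 0, 0],
    [0, 0, 0],
    [0, 0, 0],
    [0, 0, 0],
  ],
  angular=[
    [0, 0, 0],
    [0, 0, 0],
    [0, 0, 0],
    [0, 0, 0],
    [0, 0, 0],
  ],
  hand=45,
)

```text
clock: 24.07
position: [0.5662, -0.3723, 0.0882]
ee_rot: [-0.0, 0.707, 0.707, -0.0]
contact_force: [0.2, -0.7, 0.6]
width: 0.0447
```

```bash
python3 - <<'E'
from h import *
p,r,s=st();print(p,s['clock'],s['width'],s['contact_force'])
im=manip.get_image('wrist');cv2.imwrite('pics/w17.png',im)
E
```

```text
[ 0.56615129 -0.37231041  0.08820955] 24.0667 0.04469210327700184 [ 0.20323453 -0.69918932  0.64009703]
```

View pics/w17.png

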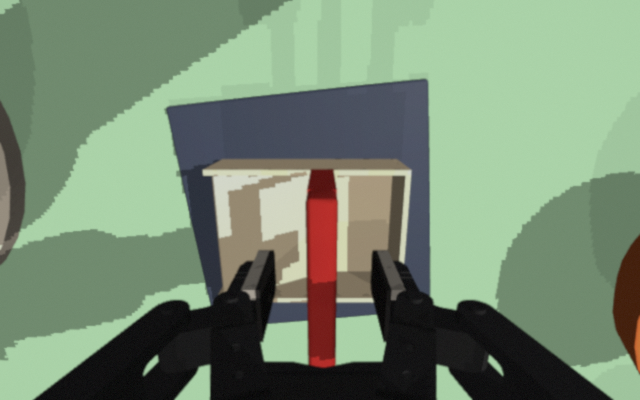

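The fingers are clear of the bar and the bin stands inside the mat. Rising to check the placing.

Request:
send_rows(
  delta_pos=[
    [0, 0, -0.03],
    [0, 0, -0.06],
    [0, 0, -0.09],
    [0, 0, -0.09],
    [0, 0, -0.09],
  ],
  angular=[
    [0, 0, 0],
    [0, 0, 0],
    [0, 0, 0],
    [0, 0, 0],
    [0, 0, 0],
  ],
)

```text
clock: 24.53
position: [0.5659, -0.3721, 0.2347]
ee_rot: [0.0, 0.707, 0.707, -0.0]
contact_force: [0.6, -0.7, 0.9]
width: 0.045
```

Request:
send_rows(
  delta_pos=[
    [0, -0.03, -0.06],
    [0, -0.05, -0.06],
    [0, -0.05, -0.03],
    [0, 0, 0],
    [0, 0, 0],
  ],
  angular=[
    [0, 0, 0],
    [0, 0, 0],
    [0, 0, 0],
    [0, 0, 0],
    [0, 0, 0],
  ],
)

```text
clock: 24.95
position: [0.5139, -0.3725, 0.2947]
ee_rot: [0.002, 0.708, 0.706, 0.0]
contact_force: [-0.4, 0.6, -0.2]
width: 0.0452
```

```bash
python3 - <<'E'
from h import *
p,r,s=st();print(p,s['clock'],s['width'],s['contact_force'])
for n in('wrist','side','top'):
    cv2.imwrite(f'pics/{n}_18.png',manip.get_image(n))
E
```

```text
[ 0.51391437 -0.37248403  0.29466804] 24.95 0.04516094521930251 [-0.40432394  0.58635681 -0.17539136]
```

View pics/wrist_18.png

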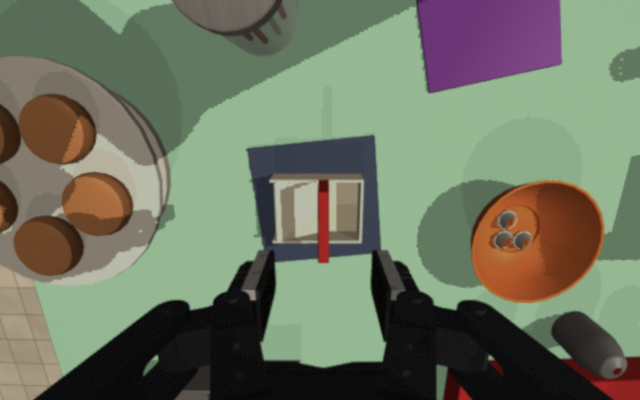

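View pics/side_18.png

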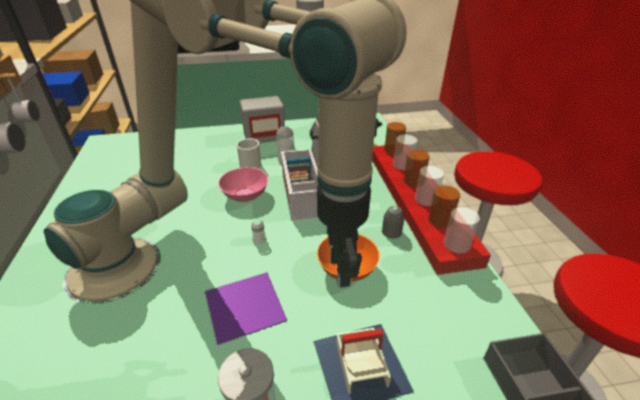

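View pics/top_18.png

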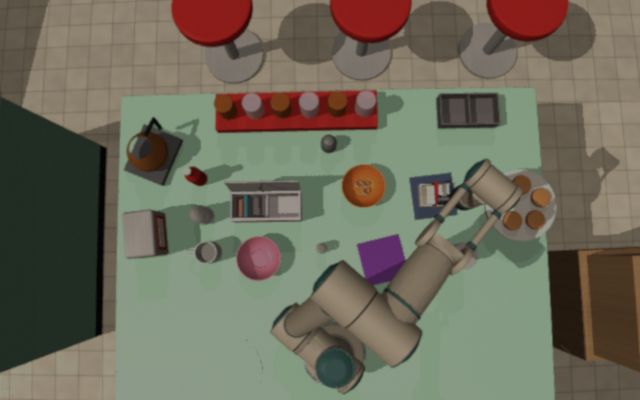

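The bin stands upright on the blue-grey mat, the tubs are in the bowl, and the lid is open. The caddy's right-hand bay is empty and the teal bin is still in its bay. Now checking the bin's centring numerically.

```bash
python3 - <<'E'
from h import *
p,r,s=st();c=manip.calibration('wrist');im=manip.get_image('wrist')
cv2.imwrite('pics/w19.png',cv2.resize(im[120:280,230:400],None,fx=4.5,fy=3.7,interpolation=cv2.INTER_CUBIC))
h=cv2.cvtColor(im,cv2.COLOR_BGR2HSV)
m=cv2.inRange(h,np.array((105,40,25)),np.array((125,255,140)));roi=np.zeros_like(m);roi[120:280,235:395]=m[120:280,235:395]
hull=cv2.convexHull(np.vstack([q for q in cv2.findContours(roi,0,2)[0] if cv2.contourArea(q)>20]))
W=np.array([onz('wrist',q[0].astype(float),.004,c)[:2] for q in hull],np.float32)*1000;print('mat',cv2.minAreaRect(W))
m=cv2.inRange(h,np.array((0,160,80)),np.array((6,255,255)));roi[:]=0;roi[150:275,300:345]=m[150:275,300:345]
q=np.argwhere(roi);a=q[:,0].min(),q[:,0].max();print('bar rows',a,[onz('wrist',(q[q[:,0]==v][:,1].mean(),v),.096,c).round(4) for v in a])
for uv in((272,178),(363,178),(361,242),(276,242)):print(uv,onz('wrist',uv,.04,c).round(4))
E
```

```text
mat ((564.3464965820312, -379.98175048828125), (155.59571838378906, 155.9978790283203), 5.611873626708984)
bar rows (np.int64(181), np.int64(263)) [array([ 0.5137, -0.3733,  0.096 ]), array([ 0.6027, -0.372 ,  0.096 ])]
(272, 178) [ 0.5228 -0.429   0.04  ]
(363, 178) [ 0.523  -0.3241  0.04  ]
(361, 242) [ 0.6028 -0.3238  0.04  ]
(276, 242) [ 0.6027 -0.4277  0.04  ]
```

View pics/w19.png

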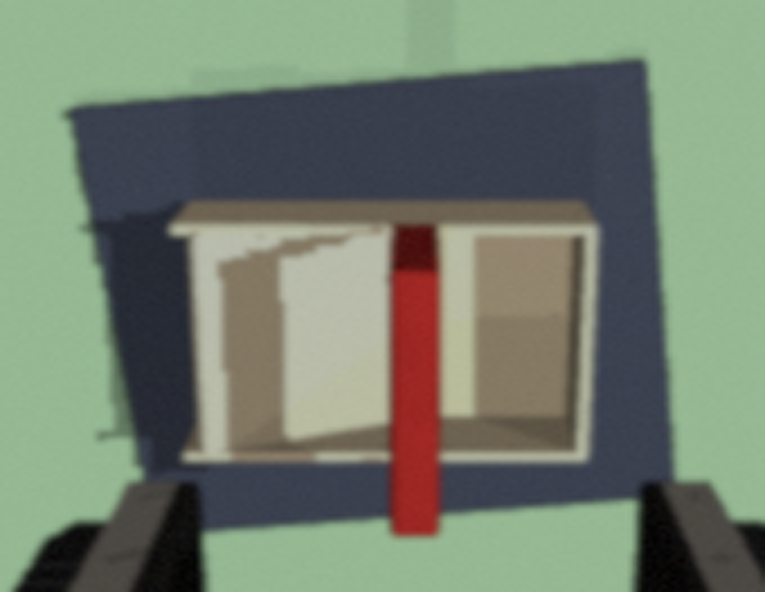

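The bin measures about (0.563, -0.379) against the mat centre (0.564, -0.380). It is centred and the robot touches nothing, so I'm handing in.

```bash
python3 - <<'E'
from h import *
s=manip.get_state();print(s['clock'],s['contact_force'].round(2));print(manip.sign_off())
E
```

```text
25.15 [ 0.2   1.06 -0.3 ]
the job is handed in; nothing more can be done
None
```

The whole job is done and was handed in at 25.2 s of the 59 s allowed; the hand-in reported no verdict.

- **Lid:** I pressed it at the red spot down to its stop. Force peaked near 18 N, above the stated 8 to 10 N because I pushed on to confirm the stop. I then drew the fingertip back along the arc over about 4 s, and the lid rose against it until it stood fully open by itself.
- **Bin and tubs:** I lifted the red-handled bin straight up and tipped it to about 57 degrees over the orange bowl. All three tubs landed in the bowl, and the bin was empty.
- **Placing:** The bin stands upright on the blue-grey mat with the gripper open and clear. The last picture put its centre within about 2 mm of the mat centre.

**Last checks:** The final pictures show the lid open, the three tubs in the bowl, the teal bin still in its bay, and everything else apparently unmoved.

**Disagreements:**
- The lid surface read about 2 mm lower at the fingertip than the given height.
- One bowl measurement was off because the arm partly hid it, so I used the earlier top view and the side view, which agreed to within about 1 cm.

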